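Close the lid of a disc filter holder crosswise with its four hand knobs

TASK

Close the filter holder: draw its lid down evenly with the four blue wing knobs, always going across to the opposite knob next, first about a sixth of a turn on each knob, then in a second crosswise round until each is firmly hand-tight and the lid sits flat on the flange all round. Never run a knob right down by itself so that the lid cocks, do not over-tighten (about 0.25 N m is enough) or lean on the lid, and leave the other things on the bench alone.

Things in the scene. Friction and masses are not known exactly. Their poses are not given: they have to be found in the camera images.
- flange_top (a point): Middle of the upper face of the filter holder's lower flange: steel disc 196 mm across on three short legs, fixed, 74 mm above the bench; z up. Knobs a, b, c, d stand over it on a bolt circle of 75 mm radius at 45, 135, 225, 315 degrees from its x axis (counter-clockwise from above): a is opposite c, b opposite d, 150 mm apart; neighbours 106 mm.
- lid_top (a point): Middle of the flat upper face of the lid (round aluminium plate, 190 mm across, 10 mm thick); z is the lid's normal. It rests on an orange springy gasket with a gap of 2.5 to 3.7 mm (not known exactly) to the flange; the knobs press it down until its rim bears metal to metal on the flange and stops. An inlet stub 25 mm wide stands 26 mm above this point.
- lid: The lid; origin in the middle of its underside. It cannot shift sideways or turn: it only sinks and rocks under the knobs.
- knob_a_wing (a point): Centre of the blue wing of hand knob a, on its turning axis, half-way up the wing, 27 mm above the lid's upper face. The wing is a bar 46 mm long along this point's x axis, 12 mm thick along its y axis, 22 mm tall; grip it across its 12 mm. Below it a black neck 11 mm wide on a washer 27 mm wide, 3 mm thick.
- knob_a: Hand knob a, 38 mm tall; origin on its axis at its underside, which bears on the lid. Torque: 0.03 N m free, up to 0.1 while squeezing the gasket; once the lid is down on the flange it climbs by about 0.2 N m per 0.1 rad. Hand-tight is 0.2 to 0.3 N m, above 0.4 over-tight. Feel it over short turns (0.05 rad): at rest, friction hides small torques.
- turn_a (a joint): Turn of knob a in rad since the start, growing as it is tightened, clockwise from above. Coarse thread, the knob sinks 11 mm per turn (1.75 mm per rad). Starts finger-loose, within 0.4 mm of the lid; comes tight somewhere between 1.5 and 2.5 rad, which differs every time and by up to 0.2 rad between knobs and must be felt. Stays where it is left.
- knob_b_wing (a point): Centre of the blue wing of hand knob b, on its turning axis, half-way up the wing, 27 mm above the lid's upper face. The wing is a bar 46 mm long along this point's x axis, 12 mm thick along its y axis, 22 mm tall; grip it across its 12 mm. Below it a black neck 11 mm wide on a washer 27 mm wide, 3 mm thick.
- knob_b: Hand knob b, 38 mm tall; origin on its axis at its underside, which bears on the lid. Torque: 0.03 N m free, up to 0.1 while squeezing the gasket; once the lid is down on the flange it climbs by about 0.2 N m per 0.1 rad. Hand-tight is 0.2 to 0.3 N m, above 0.4 over-tight. Feel it over short turns (0.05 rad): at rest, friction hides small torques.
- turn_b (a joint): Turn of knob b in rad since the start, growing as it is tightened, clockwise from above. Coarse thread, the knob sinks 11 mm per turn (1.75 mm per rad). Starts finger-loose, within 0.4 mm of the lid; comes tight somewhere between 1.5 and 2.5 rad, which differs every time and by up to 0.2 rad between knobs and must be felt. Stays where it is left.
- knob_c_wing (a point): Centre of the blue wing of hand knob c, on its turning axis, half-way up the wing, 27 mm above the lid's upper face. The wing is a bar 46 mm long along this point's x axis, 12 mm thick along its y axis, 22 mm tall; grip it across its 12 mm. Below it a black neck 11 mm wide on a washer 27 mm wide, 3 mm thick.
- knob_c: Hand knob c, 38 mm tall; origin on its axis at its underside, which bears on the lid. Torque: 0.03 N m free, up to 0.1 while squeezing the gasket; once the lid is down on the flange it climbs by about 0.2 N m per 0.1 rad. Hand-tight is 0.2 to 0.3 N m, above 0.4 over-tight. Feel it over short turns (0.05 rad): at rest, friction hides small torques.
- turn_c (a joint): Turn of knob c in rad since the start, growing as it is tightened, clockwise from above. Coarse thread, the knob sinks 11 mm per turn (1.75 mm per rad). Starts finger-loose, within 0.4 mm of the lid; comes tight somewhere between 1.5 and 2.5 rad, which differs every time and by up to 0.2 rad between knobs and must be felt. Stays where it is left.
- knob_d_wing (a point): Centre of the blue wing of hand knob d, on its turning axis, half-way up the wing, 27 mm above the lid's upper face. The wing is a bar 46 mm long along this point's x axis, 12 mm thick along its y axis, 22 mm tall; grip it across its 12 mm. Below it a black neck 11 mm wide on a washer 27 mm wide, 3 mm thick.
- knob_d: Hand knob d, 38 mm tall; origin on its axis at its underside, which bears on the lid. Torque: 0.03 N m free, up to 0.1 while squeezing the gasket; once the lid is down on the flange it climbs by about 0.2 N m per 0.1 rad. Hand-tight is 0.2 to 0.3 N m, above 0.4 over-tight. Feel it over short turns (0.05 rad): at rest, friction hides small torques.
- turn_d (a joint): Turn of knob d in rad since the start, growing as it is tightened, clockwise from above. Coarse thread, the knob sinks 11 mm per turn (1.75 mm per rad). Starts finger-loose, within 0.4 mm of the lid; comes tight somewhere between 1.5 and 2.5 rad, which differs every time and by up to 0.2 rad between knobs and must be felt. Stays where it is left.
- tube_rack: Bystander: chrome rack of capped blood tubes, 200 x 75 x 95 mm; origin at the middle of its underside. Leave it alone.
- media_bottle: Bystander: amber bottle with blue cap, 72 mm wide, 150 mm tall; origin at the middle of its underside. Leave it alone.
- forceps: Bystander: steel forceps lying flat, 125 mm long; origin at the middle of its underside. Leave it alone.
- filter_box: Bystander: round white box of filter discs, 98 mm wide, 21 mm tall; origin at the middle of its underside. Leave it alone.
- beaker: Bystander: glass beaker, 80 mm wide, 95 mm tall; origin at the middle of its underside. Leave it alone.
- tip_box: Bystander: blue and white pipette-tip box, 120 x 84 x 62 mm; origin at the middle of its underside. Leave it alone.
- spare_gasket: Bystander: orange spare gasket ring lying flat, 123 mm across; origin at the middle of its underside. Leave it alone.
Not all that is in view belongs to the job. Leave any purple or yellow look-alike of the part that bears flange_top alone.

How it is judged:
On the way:
1. First round: all four knobs turned down by at least 0.5 rad, none tight yet (each under 16 N on the lid), lid level within 0.01 rad (value of joint each of turn_a, turn_b, turn_c, turn_d above 0.5 rad and contact force between each of knob_a, knob_b, knob_c, knob_d and lid below 16 N and angle between lid_top's own z axis and vertical below 0.01 rad), for 0.2 s.
At the end, for the whole second after the job is handed in: All four knobs press on the lid with 18 to 55 N (hand-tight is about 35 N) and stand still; the lid sits flat on the flange (upper face less than 10.6 mm above the flange's, level within 0.003 rad) (contact force between knob_a and lid between 18 and 55 N and contact force between knob_b and lid between 18 and 55 N and contact force between knob_c and lid between 18 and 55 N and contact force between knob_d and lid between 18 and 55 N and angle between lid_top's own z axis and vertical below 0.003 rad and z of lid_top in the frame of flange_top below 0.0106 m and velocity of joint turn_a between -0.02 and 0.02 rad/s and velocity of joint turn_b between -0.02 and 0.02 rad/s and velocity of joint turn_c between -0.02 and 0.02 rad/s and velocity of joint turn_d between -0.02 and 0.02 rad/s); the robot touches nothing.
It fails at once if the lid is cocked by more than 0.0155 rad (one knob run down by itself) (angle between lid_top's own z axis and vertical above 0.0155 rad).
It fails at once if a knob is over-tightened (more than 75 N on the lid, about 0.45 N m) (contact force between any of knob_a, knob_b, knob_c, knob_d and lid above 75 N).
It fails at once if two neighbouring knobs are both turned past 0.5 rad (second round: 1.4) while both others are still under 0.2 rad (1.25): round the circle, not across ((value of joint each of turn_a, turn_b above 0.5 rad and value of joint each of turn_c, turn_d below 0.2 rad) or (value of joint each of turn_b, turn_c above 0.5 rad and value of joint each of turn_a, turn_d below 0.2 rad) or (value of joint each of turn_c, turn_d above 0.5 rad and value of joint each of turn_a, turn_b below 0.2 rad) or (value of joint each of turn_d, turn_a above 0.5 rad and value of joint each of turn_b, turn_c below 0.2 rad) or (value of joint each of turn_a, turn_b above 1.4 rad and value of joint each of turn_c, turn_d below 1.25 rad) or (value of joint each of turn_b, turn_c above 1.4 rad and value of joint each of turn_a, turn_d below 1.25 rad) or (value of joint each of turn_c, turn_d above 1.4 rad and value of joint each of turn_a, turn_b below 1.25 rad) or (value of joint each of turn_d, turn_a above 1.4 rad and value of joint each of turn_b, turn_c below 1.25 rad)).
It fails at once if the robot leans on the lid with more than 15 N (contact force between any of the fingers, the arm and lid above 15 N).
It fails at once if a bystander is moved by more than 20 mm (distance of any of tube_rack, media_bottle, forceps, filter_box, beaker, tip_box, spare_gasket from where it was at the start of the episode above 0.02 m).
It also fails if it takes over 72 s, if anything falls off the work surface, if the arm or the gripper's body presses on something with over 40 N, if the wrist force passes 120 N, or if a joint passes its speed limit or range.

ROBOT

A 6-joint arm with a two-finger parallel gripper is mounted at the origin on the work surface. World frame = base frame: x ahead of the robot, y to its left, z up, the work surface at z = 0. Lengths are in m, angles in rad, forces in N, time in s.
With the tool pointing down it reaches from about 0.325 to 0.9 m from the base axis. Payload 3.5 kg.
Tool frame: the origin (TCP) lies between the finger pads; the fingertips stand bot.tcp_to_tips ahead of it and the grasp point (between the pads) lies 3 mm ahead of it (bot.tcp_to_tips is the distance from the TCP to the fingertips, in m); z points along the fingers, y is the direction in which the jaws open and shut (so a half turn about z gives the same grasp; the last joint's range is limited). The gripper opens to 85 mm and grips with 20 to 120 N. Pads are 22 mm wide; open, the fingers measure 114 mm over their backs; the gripper's body (76 mm by 85 mm) begins 54 mm behind the grasp point. The pads swing forward as they close: fully open they stand 13 mm farther back than shut.
Start: joints at [1.206, 0.276, -0.026, 1.268, 0, 1.467], TCP at [0.162, 0.604, 0.218] pointing down, gripper open.
Joint ranges: [-3.12, 3.12], [-0.85, 1.88], [-1.08, 1.24], [-1.95, 2.15], [-1.57, 1.53], [-3.14, 3.14]. Speed limits (rad/s): [2.57, 2.57, 3.14, 3.14, 3.14, 3.14].

INTERFACE

Orientations are given as a unit quaternion [w, x, y, z].
In Python, from rig import bot, imaging, job_done gives the robot as it stands.
- The arm moves only by the shell command python3 -m pendant 'ROWS' [OPENING] [FORCE]. ROWS is JSON, a list of rows, each an object of numbers: "x", "y", "z": the shift along the tool's x, y, z in mm; "spin": the turn about the tool's z in degrees. In form: [{"x": .., "y": .., "z": .., "spin": ..}, ...]. A call has 1 to 8 rows; each row shifts and turns the commanded pose from where the row before left it, along the tool's axes as they then stand; what a row does not reach is not made up. A row lasts 1/10 s, in which the tool goes at most 50 mm and 8.59 degrees, less where a joint would pass 70% of its speed; a pose out of reach is approached as far as the arm can. A call is refused whole if a number of a shift passes 50 or a number of a turn 8.59, either way. A call with a gripper value outside its range is refused whole. OPENING is the closure, from -1 (fully open) to 1 (shut), set as the call begins (- or left out, the last holds). The fingers move at their own pace and stop on an object; FORCE is the grip in N (left out, the last holds). Time passes only in rows, so rows that do not move let the fingers close. It gives the time, the measured TCP pose, the force and the opening at its end, in the units of the state.
- bot.state(): the state, without advancing time (a new reading comes with each control period).
- imaging.read_camera(name): name is "scene" or "top" or "wrist"; returns the picture (480x640x3 uint8, red, green, blue); there is no depth.
- imaging.get_calibration(name): a dict with "intrinsics" (3x3 intrinsics, pixels), "camera_from_world" (4x4, takes a point from world to camera coordinates). Camera axes: x right, y down, z forward; pixel columns grow to the right and rows downward; lengths in m; the calibration is good to about 2 mm. The wrist camera is an equidistant fisheye: a pixel r from the principal point sees the ray r / f radians off the axis. A picture is of the moment at which its call begins: read the wrist's pose just before it. get_calibration takes no time and is no camera call; for the wrist camera it gives the pose at the moment of the call.
- job_done(): hands the job in, once; it reports no verdict.
The state is a dict: "clock": time; "joint_positions": joint angles; "dq": joint speeds; "tau": joint torques, N m; "ee_pos": TCP position; "orientation": TCP orientation; "contact_force": force on the tool from outside, world axes, zero at the start; "torque": the same for the moment, N m; "gripper_width": finger opening in m.
Only numpy, scipy, OpenCV 4.12 (cv2) and the standard library are available. Lean on these libraries where they do the work, as an engineer would, in place of code of your own. Each camera call takes 0.05 s, during which the arm holds its last target. There are 200 camera calls.

## Working session

There is one attempt and no reset: what is moved stays moved. The work goes in short steps, Python scripts to look and compute and a shell command to move; the robot and the scene stay as the last step left them, time stands still between calls to the robot, and variables do not carry over. Pictures are saved under pics/ and viewed, about 8 in all and at most 12, crops included, and the job is handed in when it is done.

```bash
mkdir -p pics
python3 - <<'E'
from rig import bot, imaging
import cv2
print(bot.state(), bot.tcp_to_tips)
for n in ("top","scene"):
    cv2.imwrite(f"pics/{n}0.png",imaging.read_camera(n)[:,:,::-1])
    print(n,imaging.get_calibration(n))
E
```

```text
{'clock': 0.0, 'joint_positions': array([ 1.20559020e+00,  2.77143085e-01, -2.79227365e-02,  1.26799816e+00,
       -3.54643712e-05,  1.46739324e+00]), 'dq': array([-2.92140915e-04,  1.42839757e-03,  8.39801772e-05, -7.30116889e-04,
        2.25632737e-03, -3.21654732e-04]), 'tau': array([ 9.68271070e-05, -4.45508373e+01,  2.95206892e+01,  1.64823473e-02,
       -2.76305724e-05,  4.98712325e-06]), 'ee_pos': array([0.16148829, 0.60291833, 0.21663376]), 'orientation': array([-2.45988834e-04,  1.30527899e-01,  9.91443988e-01, -1.10696181e-03]), 'contact_force': array([ 0.57527246,  1.34081994, -0.37988035]), 'torque': array([ 0.02213441, -0.05511101, -0.05438008]), 'gripper_width': 0.08538020883456619} 0.022
top {'intrinsics': array([[511.27690869,   0.        , 318.52705468],
       [  0.        , 511.27690869, 247.75335872],
       [  0.        ,   0.        ,   1.        ]]), 'camera_from_world': array([[-0.02723294, -0.99945014, -0.01891508,  0.01160654],
       [-0.99141038,  0.02942563, -0.12743467,  0.50740206],
       [ 0.12792118,  0.01528219, -0.99166659,  1.30275263],
       [ 0.        ,  0.        ,  0.        ,  1.        ]])}
scene {'intrinsics': array([[547.53010958,   0.        , 311.97000736],
       [  0.        , 547.53010958, 235.02846693],
       [  0.        ,   0.        ,   1.        ]]), 'camera_from_world': array([[-0.54649285,  0.83731692,  0.01568222,  0.29532235],
       [ 0.47683202,  0.32649961, -0.81610614, -0.15980334],
       [-0.68845972, -0.43851839, -0.57768923,  1.56753974],
       [ 0.        ,  0.        ,  0.        ,  1.        ]])}
```

View pics/top0.png

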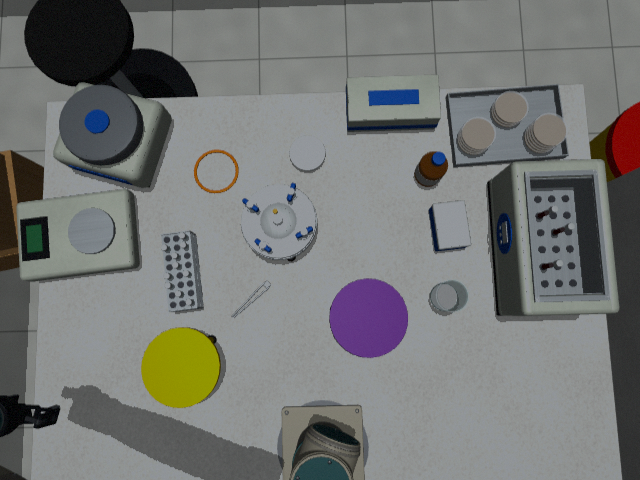

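```bash
cat > h.py <<'E'
import numpy as np
from rig import bot, imaging
def ray(cam,u,v,z,C=None):
    C=C or imaging.get_calibration(cam); K=C["intrinsics"]; T=C["camera_from_world"]
    a=np.array([(u-K[0,2])/K[0,0],(v-K[1,2])/K[1,1],1.])
    if cam=="wrist":
        r=np.hypot(a[0],a[1]); a=np.array([a[0]/r*np.sin(r),a[1]/r*np.sin(r),np.cos(r)])
    R=T[:3,:3]; c=-R.T@T[:3,3]; d=R.T@a
    return c+d*(z-c[2])/d[2]
E
python3 - <<'E'
import cv2
from h import *
im=cv2.imread("pics/top0.png")
cv2.imwrite("pics/crop1.png",cv2.resize(im[172:272,229:329],None,fx=6,fy=6,interpolation=cv2.INTER_CUBIC))
for p in [(249,205),(292,193),(305,233),(263,245)]: print(ray("top",*p,.114))
E
```

```text
[0.60919443 0.16567699 0.114     ]
[0.63626944 0.05815022 0.114     ]
[0.53461234 0.02820388 0.114     ]
[0.50789405 0.13217417 0.114     ]
```

View pics/crop1.png

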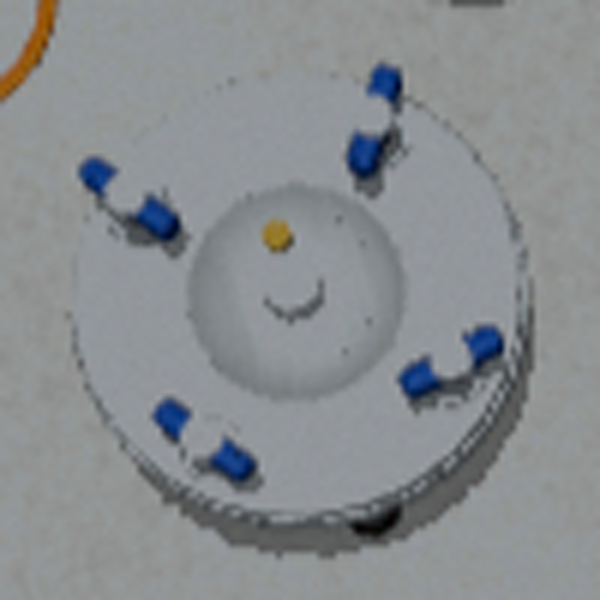

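Run:
```python
from h import *
E=[[(97,174),(160,218)],[(385,82),(365,155)],[(484,342),(419,379)],[(172,417),(235,460)]]
P=[]
for e in E:
    w=[ray("top",229+(u+.5)/6-.5,172+(v+.5)/6-.5,.124) for u,v in e]
    d=w[0]-w[1]; P.append((w[0]+w[1])/2); print(P[-1].round(4),np.linalg.norm(d).round(4),np.degrees(np.arctan2(d[1],d[0])).round(1))
P=np.array(P);c=P.mean(0);print(c)
for p in P: d=p-c; print(np.hypot(*d[:2]),np.degrees(np.arctan2(d[1],d[0])))
K=imaging.get_calibration("wrist");s=bot.state()
T=np.linalg.inv(K["camera_from_world"]);print(K["intrinsics"],T,s["ee_pos"])
```

```text
[0.6088 0.1617 0.124 ] 0.0321 53.2
[0.6382 0.0597 0.124 ] 0.0317 -16.2
[0.5364 0.0306 0.124 ] 0.0305 -61.7
[0.5074 0.1321 0.124 ] 0.0314 54.1
[0.57269196 0.09601282 0.124     ]
0.07495142607492397 61.182870987686854
0.07488028523622835 -29.03795144689405
0.07484373440812588 -119.00153754377475
0.07463906055042031 151.04430108676428
[[371.64829954   0.         316.75627293]
 [  0.         371.64829954 238.91444374]
 [  0.           0.           1.        ]] [[ 0.25888608  0.92655381  0.27290298  0.09234374]
 [ 0.96590729 -0.24803013 -0.07419007  0.6203459 ]
 [-0.00105293  0.28280576 -0.95917662  0.37393913]
 [ 0.          0.          0.          1.        ]] [0.16148573 0.60299775 0.21673597]
```

```bash
cat >> h.py <<'E'
from scipy.spatial.transform import Rotation as Ro
import json
KN={1:(.6088,.1617),2:(.6382,.0597),3:(.5364,.0306),4:(.5074,.1321)}
def pose():
    s=bot.state(); w,x,y,z=s["orientation"]; R=Ro.from_quat([x,y,z,w]).as_matrix()
    return s,R,np.degrees(np.arctan2(R[1,0],R[0,0]))
def plan(xy,z,phi,n=0):
    """rows (tool mm, deg) from the measured pose to xy,z with tool x axis at heading phi"""
    s,R,h=pose(); p=s["ee_pos"]; D=np.array([*xy,z])-p; sp=(h-phi+180)%360-180
    q6=np.degrees(s["joint_positions"][5]); dq1=np.degrees(np.arctan2(xy[1],xy[0])-np.arctan2(p[1],p[0]))
    if q6+sp+dq1>172: sp-=360
    if q6+sp+dq1<-172: sp+=360
    n=n or max(1,int(np.ceil(max(np.linalg.norm(D)*1000/46,abs(sp)/8.5))))
    print("n",n,"spin",round(sp,1),"q6 end",round(q6+sp+dq1)); rows=[]
    for i in range(n):
        a=np.radians(h-sp*i/n); d=D/n*1000
        rows.append(dict(x=round(d[0]*np.cos(a)+d[1]*np.sin(a),1),y=round(d[0]*np.sin(a)-d[1]*np.cos(a),1),z=round(-d[2],1),spin=round(sp/n,2)))
    for i in range(0,n,8): print(json.dumps(rows[i:i+8]))
E
python3 -c "
from h import *
plan(KN[1],.175,233)"
```

```text
n 14 spin -68.0 q6 end -44
[{"x": -39.0, "y": -22.2, "z": 3.0, "spin": -4.86}, {"x": -37.0, "y": -25.4, "z": 3.0, "spin": -4.86}, {"x": -34.7, "y": -28.4, "z": 3.0, "spin": -4.86}, {"x": -32.2, "y": -31.3, "z": 3.0, "spin": -4.86}, {"x": -29.4, "y": -33.9, "z": 3.0, "spin": -4.86}, {"x": -26.4, "y": -36.3, "z": 3.0, "spin": -4.86}, {"x": -23.3, "y": -38.4, "z": 3.0, "spin": -4.86}, {"x": -19.9, "y": -40.2, "z": 3.0, "spin": -4.86}]
[{"x": -16.5, "y": -41.8, "z": 3.0, "spin": -4.86}, {"x": -12.9, "y": -43.0, "z": 3.0, "spin": -4.86}, {"x": -9.2, "y": -43.9, "z": 3.0, "spin": -4.86}, {"x": -5.4, "y": -44.6, "z": 3.0, "spin": -4.86}, {"x": -1.6, "y": -44.9, "z": 3.0, "spin": -4.86}, {"x": 2.2, "y": -44.8, "z": 3.0, "spin": -4.86}]
```

```bash
python3 -m pendant '[{"x":-39,"y":-22,"z":3,"spin":-4.9},{"x":-37,"y":-25,"z":3,"spin":-4.9},{"x":-35,"y":-28,"z":3,"spin":-4.9},{"x":-32,"y":-31,"z":3,"spin":-4.9},{"x":-29,"y":-34,"z":3,"spin":-4.9},{"x":-26,"y":-36,"z":3,"spin":-4.9},{"x":-23,"y":-38,"z":3,"spin":-4.9},{"x":-20,"y":-40,"z":3,"spin":-4.9}]' 0.2 60 && python3 -m pendant '[{"x":-16,"y":-42,"z":3,"spin":-4.8},{"x":-13,"y":-43,"z":3,"spin":-4.8},{"x":-9,"y":-44,"z":3,"spin":-4.8},{"x":-5,"y":-44,"z":3,"spin":-4.8},{"x":-2,"y":-44,"z":3,"spin":-4.8},{"x":2,"y":-44,"z":3,"spin":-4.8},{},{}]'
python3 - <<'E'
from h import *
import cv2
C=imaging.get_calibration("wrist"); im=imaging.read_camera("wrist")
np.savez("w1.npz",K=C["intrinsics"],T=C["camera_from_world"])
cv2.imwrite("pics/w1.png",im[:,:,::-1])
s,R,h=pose(); print(s["ee_pos"],h,s["torque"],s["gripper_width"],s["joint_positions"][5])
plan(KN[1],.118,233)
E
```

```text
clock: 0.9
ee_pos: [0.4176, 0.3524, 0.1933]
orientation: [-0.0, -0.211, 0.977, -0.0]
contact_force: [0.6, 0.3, -1.3]
gripper_width: 0.0341
[0.42231153 0.34814559 0.19279755] -155.76313484490186 [-0.20551722 -0.19919237 -0.03898767] 0.03390801529345038 0.15143117394504113
n 6 spin -28.8 q6 end -45
[{"x": -15.6, "y": -41.1, "z": 12.5, "spin": -4.79}, {"x": -12.1, "y": -42.3, "z": 12.5, "spin": -4.79}, {"x": -8.5, "y": -43.1, "z": 12.5, "spin": -4.79}, {"x": -4.9, "y": -43.7, "z": 12.5, "spin": -4.79}, {"x": -1.2, "y": -43.9, "z": 12.5, "spin": -4.79}, {"x": 2.5, "y": -43.9, "z": 12.5, "spin": -4.79}]validation failed for argument at $[6]...
```

View pics/w1.png

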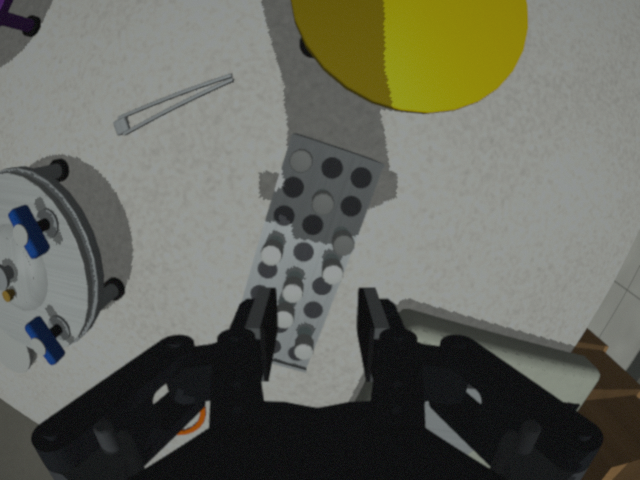

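The view shows tool midway, over the tube rack (300,290) with clear height; the filter holder is at the left (knobs near (30,230) and (45,340)). An empty row was refused, so I continue.

```bash
python3 -m pendant '[{"x":-16,"y":-41,"z":3,"spin":-4.8},{"x":-12,"y":-42,"z":3,"spin":-4.8},{"x":-8,"y":-43,"z":3,"spin":-4.8},{"x":-5,"y":-44,"z":3,"spin":-4.8},{"x":-1,"y":-44,"z":3,"spin":-4.8},{"x":2,"y":-44,"z":3,"spin":-4.8},{"z":0},{"z":0}]'
python3 - <<'E'
from h import *
import cv2
C=imaging.get_calibration("wrist"); im=imaging.read_camera("wrist")
np.savez("w2.npz",K=C["intrinsics"],T=C["camera_from_world"])
cv2.imwrite("pics/w2.png",im[:,:,::-1])
s,R,h=pose(); print(s["ee_pos"],h,s["torque"],s["gripper_width"],s["joint_positions"][5])
plan(KN[1],.119,233)
T=C["camera_from_world"];K=C["intrinsics"]
for k,(x,y) in KN.items():
    q=(T@[x,y,.124,1])[:3];q/=np.linalg.norm(q);r=np.arccos(q[2])/np.hypot(*q[:2]);print(k,K[0,0]*q[:2]*r+K[:2,2])
E
```

```text
[0.41989237 0.3504562  0.19292932] -156.10734051346563 [ 0.06247993  0.00818858 -0.00187248] 0.034275555140521566 0.16130693046256236
n 7 spin -29.1 q6 end -45
[{"x": -13.8, "y": -35.6, "z": 10.6, "spin": -4.16}, {"x": -11.1, "y": -36.5, "z": 10.6, "spin": -4.16}, {"x": -8.5, "y": -37.2, "z": 10.6, "spin": -4.16}, {"x": -5.7, "y": -37.7, "z": 10.6, "spin": -4.16}, {"x": -3.0, "y": -38.0, "z": 10.6, "spin": -4.16}, {"x": -0.2, "y": -38.1, "z": 10.6, "spin": -4.16}, {"x": 2.5, "y": -38.1, "z": 10.6, "spin": -4.16}]
1 [ 46.14011748 343.46427435]
2 [-24.42513621 316.92588379]
3 [-41.91179062 217.02954787]
4 [ 28.85246628 231.79916012]validation failed for argument at $[6]...
```

View pics/w2.png

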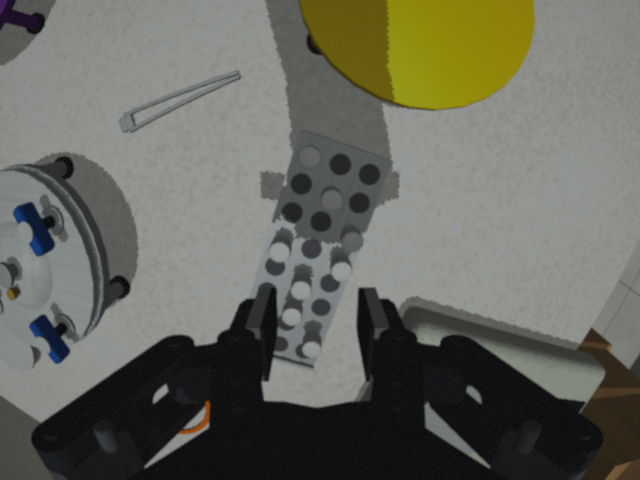

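Same view; the refused row needs all four keys. Projected knob centres (46,343),(29,232) match the seen wings (48,337),(33,229), so the top-camera estimate is good.

```bash
python3 -m pendant '[{"x":-14,"y":-36,"z":4,"spin":-4.2},{"x":-11,"y":-36,"z":4,"spin":-4.2},{"x":-8,"y":-37,"z":4,"spin":-4.2},{"x":-6,"y":-38,"z":4,"spin":-4.2},{"x":-3,"y":-38,"z":4,"spin":-4.2},{"x":0,"y":-38,"z":4,"spin":-4.1},{"x":2,"y":-38,"z":4,"spin":-4.1},{"x":0,"y":0,"z":0,"spin":0}]'
python3 - <<'E'
from h import *
import cv2
C=imaging.get_calibration("wrist"); im=imaging.read_camera("wrist")
cv2.imwrite("pics/w3.png",im[:,:,::-1])
s,R,h=pose(); print(s["ee_pos"],h,s["torque"],s["gripper_width"],s["joint_positions"][5])
plan(KN[1],.119,233)
T=C["camera_from_world"];K=C["intrinsics"]
for k,(x,y) in KN.items():
    q=(T@[x,y,.124,1])[:3];q/=np.linalg.norm(q);r=np.arccos(q[2])/np.hypot(*q[:2]);print(k,K[0,0]*q[:2]*r+K[:2,2])
E
```

```text
clock: 1.8
ee_pos: [0.6097, 0.1645, 0.1646]
orientation: [-0.0, -0.448, 0.894, -0.001]
contact_force: [-1.5, 1.4, 0.5]
gripper_width: 0.0342
[0.60786962 0.16600835 0.16479032] -126.79020988287125 [0.00726473 0.0238938  0.02998349] 0.034339437283137174 -0.7647705382285952
n 2 spin 0.2 q6 end -44
[{"x": 1.4, "y": -1.7, "z": 22.9, "spin": 0.1}, {"x": 1.4, "y": -1.7, "z": 22.9, "spin": 0.1}]
1 [317.11664007 258.8667527 ]
2 [165.34752758 148.9794869 ]
3 [278.47355068  -6.8248345 ]
4 [434.61297669 109.78057509]
```

View pics/w3.png

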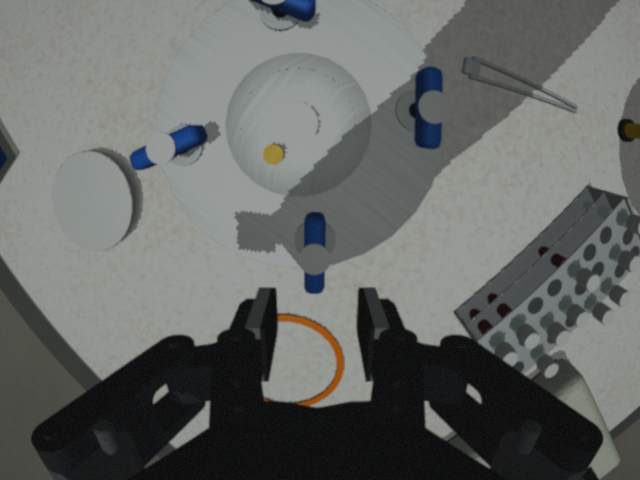

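Knob 1's wing is at (315,212)-(314,293), aligned between the jaws, cap at (314,258), against a prediction of (317,259). Descending and gripping.

```bash
python3 -m pendant '[{"x":2,"y":-2,"z":23,"spin":0},{"x":1,"y":-1,"z":22,"spin":0},{"x":0,"y":0,"z":0,"spin":0}]' && python3 -c "
from h import *
s,R,h=pose();print(s['ee_pos'],h,s['torque'],s['contact_force'])" && python3 -m pendant '[{"x":0,"y":0,"z":0,"spin":0},{"x":0,"y":0,"z":0,"spin":0},{"x":0,"y":0,"z":0,"spin":0}]' 1 60 && python3 -c "
from h import *
s,R,h=pose();print(s['ee_pos'],h,s['torque'],s['contact_force'],s['gripper_width'])"
```

```text
clock: 2.15
ee_pos: [0.6036, 0.1634, 0.1172]
orientation: [-0.004, -0.45, 0.893, 0.001]
contact_force: [-0.5, 0.0, -0.7]
gripper_width: 0.0341
[0.60363991 0.16341715 0.11723052] -126.57303672104875 [0.02791219 0.05438209 0.07908376] [-0.52322174  0.02766451 -0.69890879]
clock: 2.45
ee_pos: [0.6087, 0.1635, 0.1225]
orientation: [0.001, -0.45, 0.893, -0.0]
contact_force: [-0.2, -0.1, 0.5]
gripper_width: -0.0003
[0.60870117 0.16346752 0.12245344] -126.57325310789213 [-0.01870072 -0.03167186  0.01212012] [-0.23266864 -0.10321491  0.45843626] -0.0002500208956745157
```

Run:
```python
from h import *
import cv2
im=imaging.read_camera("wrist");cv2.imwrite("pics/w4.png",im[:,:,::-1])
s,R,h=pose();print(s['ee_pos'],h,s['torque'],s['gripper_width'])
```

```text
[0.6086868  0.16334459 0.12230192] -126.580374274192 [ 0.02969177 -0.01092764  0.02688494] 0.00012912530837162523
```

View pics/w4.png

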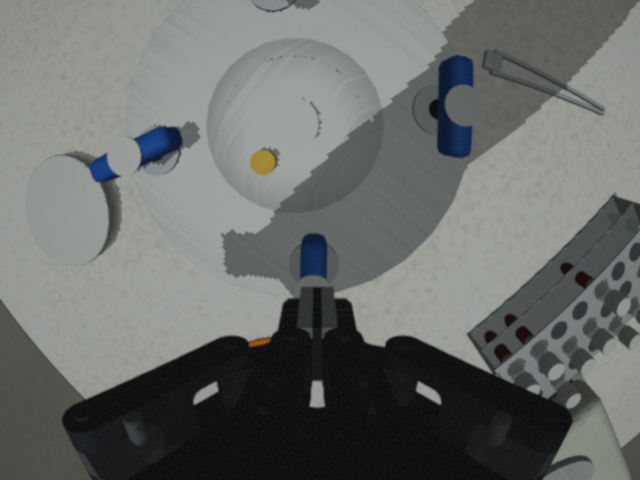

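Run:
```python
from h import *
C=imaging.get_calibration("wrist");s,R,h=pose();p=s["ee_pos"]
T=C["camera_from_world"];K=C["intrinsics"]
def pr(X):
    q=(T@[*X,1])[:3];q/=np.linalg.norm(q);r=np.arccos(q[2])/np.hypot(*q[:2]);return (K[0,0]*q[:2]*r+K[:2,2]).round(1)
print("tcp",pr(p),"tips",pr(p+R[:,2]*.022), "13back",pr(p+R[:,2]*.009))
a=np.radians(53.2);u=np.array([np.cos(a),np.sin(a)])
for k in KN:
  for z in (.087,.09,.114,.125,.13): print(k,z,pr([*KN[k],z]))
for e in (-23,23): print(e,pr([*(np.array(KN[1])+u*e/1000),.125]))
print(R)
```

```text
tcp [319.  293.7] tips [318.8 275.9] 13back [318.9 286. ]
1 0.087 [316.8 264.6]
1 0.09 [316.8 266.6]
1 0.114 [316.8 284.2]
1 0.125 [316.7 293.7]
1 0.13 [316.7 298.5]
2 0.087 [161.8 151.6]
2 0.09 [159.6 152. ]
2 0.114 [140.  155.5]
2 0.125 [129.4 157.5]
2 0.13 [124.2 158.5]
3 0.087 [278.2  -8.2]
3 0.09 [277.7 -10.2]
3 0.114 [272.4 -28.2]
3 0.125 [269.5 -38. ]
3 0.13 [268.  -42.8]
4 0.087 [438.1 112.5]
4 0.09 [439.9 112.3]
4 0.114 [456.2 110.4]
4 0.125 [465.2 109.4]
4 0.13 [469.7 108.9]
-23 [316.9 245.8]
23 [316.5 336.6]
[[-5.95948887e-01 -8.03018780e-01  2.40074530e-03]
 [-8.03020360e-01  5.95951420e-01  4.54915941e-04]
 [-1.79603361e-03 -1.65674070e-03 -9.99997015e-01]]
```

The jaws (317,288-325) shut above the wing (314,235-288), and the tips appear farther back than the stated 22 mm. I'll check with the scene camera.

Run:
```python
from h import *
import cv2
im=imaging.read_camera("scene")[:,:,::-1]
C=imaging.get_calibration("scene");s,R,h=pose();p=s["ee_pos"];T=C["camera_from_world"];K=C["intrinsics"]
def pr(X):
    q=K@(T@[*X,1])[:3];return q[:2]/q[2]
c=pr(p).astype(int);x0,y0=c[0]-60,c[1]-70
print("tcp",(pr(p)-[x0,y0])*6,"tips+22",(pr(p+R[:,2]*.022)-[x0,y0])*6,"-22",(pr(p-R[:,2]*.022)-[x0,y0])*6)
for k in KN: print(k,[((pr([*KN[k],z])-[x0,y0])*6).round() for z in(.087,.125)])
cv2.imwrite("pics/s1.png",cv2.resize(im[y0:y0+100,x0:x0+120],None,fx=6,fy=6,interpolation=cv2.INTER_CUBIC))
```

```text
tcp [360.54785933 424.43012195] tips+22 [355.26448593 478.97745492] -22 [365.96598913 368.49151845]
1 [array([348., 509.]), array([357., 416.])]
2 [array([ 23., 441.]), array([ 25., 348.])]
3 [array([114., 251.]), array([118., 162.])]
4 [array([415., 311.]), array([424., 220.])]
```

View pics/s1.png

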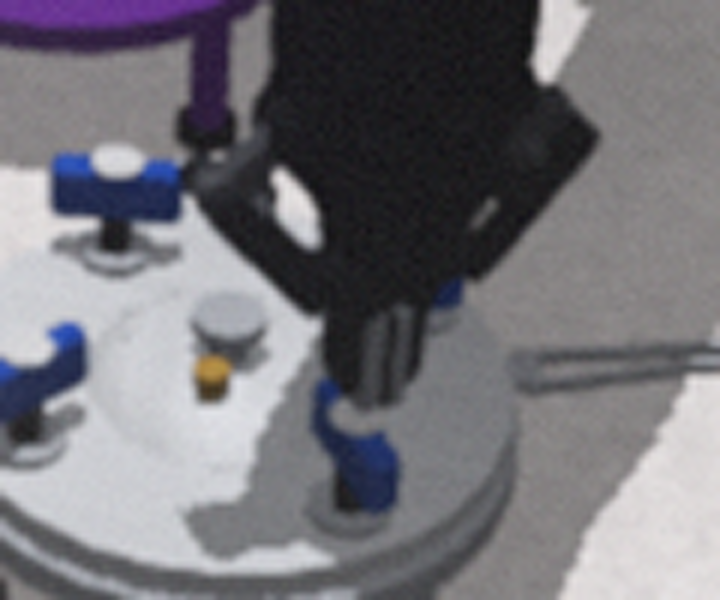

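Run:
```python
from h import *
from scipy.optimize import least_squares
s,R,h=pose();p=s["ee_pos"]
Cs=imaging.get_calibration("scene");Cw=imaging.get_calibration("wrist")
def ps(X):
    q=Cs["intrinsics"]@(Cs["camera_from_world"]@[*X,1])[:3];return q[:2]/q[2]
def pw(X):
    K=Cw["intrinsics"];q=(Cw["camera_from_world"]@[*X,1])[:3];q/=np.linalg.norm(q);return K[0,0]*q[:2]*np.arccos(q[2])/np.hypot(*q[:2])+K[:2,2]
c0=ps(p).astype(int)-[60,70]
B=c0+(np.array([385,403])+.5)/6-.5
for w in (.011,.005,.0):
    f=lambda c:np.r_[pw(c+w*R[:,0])-[317.5,288],(ps(c-w*R[:,0])-B)*3]
    r=least_squares(f,p);print(w,r.x,R.T@(r.x-p),r.fun)
T=np.linalg.inv(Cw["camera_from_world"]);print("cam in tool",R.T@(T[:3,3]-p))
print(s["joint_positions"], s["tau"])
```

```text
0.011 [0.60892421 0.16308886 0.1402481 ] [-0.00012419 -0.00038012 -0.01813088] [ 0.92759145  0.39525931 -1.46641715  0.1662417 ]
0.005 [0.60654789 0.16217121 0.13304015] [ 0.00204036  0.00099157 -0.01092833] [ 4.02942811  1.6877576  -6.0914288   0.75295251]
0.0 [0.60450682 0.1615126  0.12700476] [ 0.00379525  0.00224675 -0.00489753] [ 6.63163789  2.73902766 -9.67359141  1.27826264]
cam in tool [ 0.07307387 -0.00107215 -0.15713457]
[ 1.59461835e-01  3.46034952e-01 -1.40473664e-01  1.08213777e+00
  5.58137208e-05 -7.72793402e-01] [ 7.51718204e-02 -4.61429787e+01  2.75201100e+01 -6.78480181e-03
  2.92892335e-03  1.37504871e-03]
```

Both views triangulate consistently: the closed tips sit 18 mm *behind* the reported TCP (tip z 0.140), not 22 mm ahead. So reported z reads 40 mm low, and xy is right. I'll offset by that and descend gently.

```bash
python3 -m pendant '[{"x":1,"y":-1,"z":0,"spin":0},{"x":0,"y":0,"z":0,"spin":0},{"x":0,"y":0,"z":12,"spin":0},{"x":0,"y":0,"z":12,"spin":0},{"x":0,"y":0,"z":0,"spin":0}]' 0.2 60 && python3 -m pendant '[{"x":0,"y":0,"z":8,"spin":0},{"x":0,"y":0,"z":5,"spin":0},{"x":0,"y":0,"z":0,"spin":0},{"x":0,"y":0,"z":0,"spin":0}]'
python3 - <<'E'
from h import *
import cv2
im=imaging.read_camera("wrist")[:,:,::-1];im2=imaging.read_camera("scene")[:,:,::-1]
C=imaging.get_calibration("scene");q=C["intrinsics"]@(C["camera_from_world"]@[.609,.162,.11,1])[:3];q=(q[:2]/q[2]).astype(int)
a=cv2.resize(im[180:420,200:440],(400,400));b=cv2.resize(im2[q[1]-40:q[1]+40,q[0]-40:q[0]+40],(400,400),interpolation=cv2.INTER_CUBIC)
cv2.imwrite("pics/c5.png",np.hstack([a,b]))
s,R,h=pose();print(s['ee_pos'],h,s['torque'],s['gripper_width'],s["contact_force"])
E
```

```text
clock: 3.05
ee_pos: [0.6056, 0.161, 0.0936]
orientation: [-0.003, -0.449, 0.893, 0.001]
contact_force: [-0.2, 0.1, -0.8]
gripper_width: 0.0344
clock: 3.45
ee_pos: [0.608, 0.1614, 0.0837]
orientation: [-0.0, -0.449, 0.893, 0.0]
contact_force: [-0.9, -0.5, -0.7]
gripper_width: 0.0337
[0.60842911 0.16150161 0.08421041] -126.59705133775428 [-0.01979571 -0.03708166  0.00032165] 0.03426340233466344 [ 0.41479746  0.18699783 -0.14058235]
```

View pics/c5.png

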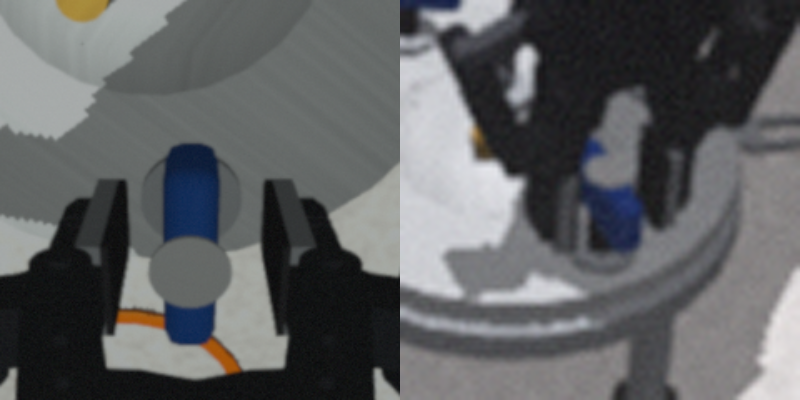

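The wing is now between the jaws, in the left panel at (190,150-340) with the pads at x=115 and 280, tips above the lid. Closing.

```bash
cat > st.py <<'E'
from h import *
s,R,h=pose();print("t",round(s['clock'],2),s['ee_pos'].round(4),"h",round(h,1),"Mz",round(s['torque'][2],3),"w",round(s['gripper_width'],4),"F",s["contact_force"].round(1),"q6",round(np.degrees(s['joint_positions'][5])), "t6", s['tau'][5].round(3))
E
python3 -m pendant '[{"x":0,"y":0,"z":1,"spin":0},{"x":0,"y":0,"z":0,"spin":0},{"x":0,"y":0,"z":0,"spin":0}]' 1 60; python3 st.py; python3 -m pendant '[{"x":0,"y":0,"z":0,"spin":8},{"x":0,"y":0,"z":0.3,"spin":8}]'; python3 st.py
```

```text
clock: 3.85
ee_pos: [0.6091, 0.161, 0.0834]
orientation: [0.001, -0.449, 0.893, -0.001]
contact_force: [1.5, -2.6, -0.6]
gripper_width: 0.0112
t 3.85 [0.6091 0.161  0.0834] h -126.6 Mz 0.011 w 0.0112 F [ 1.5 -2.6 -0.6] q6 -44 t6 0.021
clock: 4.05
ee_pos: [0.609, 0.1611, 0.0828]
orientation: [0.001, -0.318, 0.948, -0.001]
contact_force: [2.2, -1.4, -0.3]
gripper_width: 0.0112
t 4.05 [0.609  0.1611 0.0828] h -142.9 Mz 0.072 w 0.0112 F [ 2.2 -1.4 -0.3] q6 -28 t6 -0.893
```

```bash
python3 -m pendant '[{"x":0,"y":0,"z":0.3,"spin":8},{"x":0,"y":0,"z":0.3,"spin":8},{"x":0,"y":0,"z":0.2,"spin":8},{"x":0,"y":0,"z":0.2,"spin":8},{"x":0,"y":0,"z":0.2,"spin":6},{"x":0,"y":0,"z":0,"spin":0}]'; python3 st.py; python3 -m pendant '[{"x":0,"y":0,"z":0,"spin":0},{"x":0,"y":0,"z":-25,"spin":0},{"x":0,"y":0,"z":-25,"spin":0}]' 0.2 60; python3 -c "
from h import *
import st
plan(KN[3],.125,118)"
```

```text
clock: 4.65
ee_pos: [0.609, 0.1612, 0.0817]
orientation: [0.001, 0.005, 1.0, -0.0]
contact_force: [2.1, -1.8, -0.4]
gripper_width: 0.011
t 4.65 [0.609  0.1612 0.0817] h 179.4 Mz -0.058 w 0.011 F [ 2.1 -1.8 -0.4] q6 10 t6 0.324
clock: 4.95
ee_pos: [0.6059, 0.1615, 0.1304]
orientation: [-0.002, 0.004, 1.0, 0.0]
contact_force: [-0.2, 0.6, 0.3]
gripper_width: 0.0343
t 4.95 [0.6059 0.1615 0.1304] h 179.5 Mz 0.01 w 0.0343 F [-0.2  0.6  0.3] q6 9 t6 -0.0
n 8 spin 61.5 q6 end 59
[{"x": 8.6, "y": -16.4, "z": 0.7, "spin": 7.69}, {"x": 6.3, "y": -17.4, "z": 0.7, "spin": 7.69}, {"x": 3.9, "y": -18.1, "z": 0.7, "spin": 7.69}, {"x": 1.4, "y": -18.5, "z": 0.7, "spin": 7.69}, {"x": -1.1, "y": -18.5, "z": 0.7, "spin": 7.69}, {"x": -3.5, "y": -18.2, "z": 0.7, "spin": 7.69}, {"x": -5.9, "y": -17.6, "z": 0.7, "spin": 7.69}, {"x": -8.2, "y": -16.6, "z": 0.7, "spin": 7.69}]
```

```bash
python3 -m pendant '[{"x":9,"y":-16,"z":1,"spin":7.7},{"x":6,"y":-17,"z":1,"spin":7.7},{"x":4,"y":-18,"z":1,"spin":7.7},{"x":1,"y":-18,"z":1,"spin":7.7},{"x":-1,"y":-18,"z":1,"spin":7.7},{"x":-4,"y":-18,"z":1,"spin":7.7},{"x":-6,"y":-18,"z":0,"spin":7.7},{"x":-8,"y":-17,"z":0,"spin":7.7}]'; python3 -m pendant '[{"x":0,"y":0,"z":0,"spin":0}]'; python3 -c "
from h import *
import st,cv2
cv2.imwrite('pics/c6.png',imaging.read_camera('wrist')[180:420,200:440,::-1])
plan(KN[3],.081,118)"
```

```text
clock: 5.75
ee_pos: [0.5373, 0.0317, 0.125]
orientation: [-0.001, 0.518, 0.855, 0.0]
contact_force: [0.4, -0.8, -0.5]
gripper_width: 0.0341
clock: 5.85
ee_pos: [0.5365, 0.031, 0.1249]
orientation: [-0.001, 0.517, 0.856, -0.0]
contact_force: [-0.1, 0.3, 0.2]
gripper_width: 0.0344
t 5.85 [0.5365 0.031  0.1249] h 117.8 Mz 0.011 w 0.0344 F [-0.1  0.3  0.2] q6 59 t6 0.351
n 1 spin -0.1 q6 end 58
[{"x": -0.4, "y": -1.5, "z": 44.1, "spin": -0.09}]
```

View pics/c6.png

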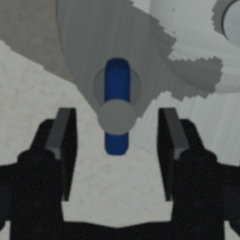

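Knob 3's wing (117,60-155) is aligned and centred between the jaws.

```bash
python3 -m pendant '[{"x":0,"y":0,"z":22,"spin":0},{"x":0,"y":0,"z":21,"spin":0},{"x":0,"y":0,"z":0,"spin":0},{"x":0,"y":0,"z":0,"spin":0}]'; python3 -m pendant '[{"x":0,"y":0,"z":0,"spin":0},{"x":0,"y":0,"z":0,"spin":0},{"x":0,"y":0,"z":0,"spin":0}]' 1 60; python3 st.py
```

```text
clock: 6.3
ee_pos: [0.5383, 0.0325, 0.0822]
orientation: [-0.001, 0.516, 0.857, -0.0]
contact_force: [0.9, 0.1, 1.6]
gripper_width: 0.0338
clock: 6.6
ee_pos: [0.5367, 0.0305, 0.0835]
orientation: [-0.001, 0.516, 0.856, -0.003]
contact_force: [-8.1, -3.8, 6.6]
gripper_width: 0.0109
t 6.6 [0.5367 0.0305 0.0835] h 117.8 Mz -0.027 w 0.0109 F [-8.1 -3.8  6.6] q6 59 t6 0.004
```

```bash
python3 -m pendant '[{"x":0,"y":0,"z":0.2,"spin":8},{"x":0,"y":0,"z":0.2,"spin":8},{"x":0,"y":0,"z":0.2,"spin":8},{"x":0,"y":0,"z":0.2,"spin":8},{"x":0,"y":0,"z":0.2,"spin":8},{"x":0,"y":0,"z":0.2,"spin":8},{"x":0,"y":0,"z":0.2,"spin":6},{"x":0,"y":0,"z":0,"spin":0}]'; python3 st.py; python3 -m pendant '[{"x":0,"y":0,"z":0,"spin":0},{"x":0,"y":0,"z":-25,"spin":0},{"x":0,"y":0,"z":-22,"spin":0}]' 0.2 60; python3 -c "
from h import *
import st
plan(KN[2],.125,164)"
```

```text
clock: 7.4
ee_pos: [0.5375, 0.0305, 0.082]
orientation: [0.001, 0.849, 0.528, -0.002]
contact_force: [-4.3, -4.2, 3.7]
gripper_width: 0.0106
t 7.4 [0.5375 0.0305 0.082 ] h 63.7 Mz -0.004 w 0.0106 F [-4.3 -4.2  3.7] q6 113 t6 0.245
clock: 7.7
ee_pos: [0.5389, 0.0321, 0.1289]
orientation: [-0.0, 0.849, 0.529, 0.0]
contact_force: [0.4, -0.8, 0.3]
gripper_width: 0.0338
t 7.7 [0.5389 0.0321 0.1289] h 63.8 Mz 0.025 w 0.0338 F [ 0.4 -0.8  0.3] q6 113 t6 0.0
n 12 spin -100.2 q6 end 14
[{"x": 5.7, "y": 6.4, "z": 0.3, "spin": -8.35}, {"x": 4.7, "y": 7.2, "z": 0.3, "spin": -8.35}, {"x": 3.6, "y": 7.8, "z": 0.3, "spin": -8.35}, {"x": 2.5, "y": 8.2, "z": 0.3, "spin": -8.35}, {"x": 1.2, "y": 8.5, "z": 0.3, "spin": -8.35}, {"x": -0.0, "y": 8.6, "z": 0.3, "spin": -8.35}, {"x": -1.3, "y": 8.5, "z": 0.3, "spin": -8.35}, {"x": -2.5, "y": 8.2, "z": 0.3, "spin": -8.35}]
[{"x": -3.6, "y": 7.8, "z": 0.3, "spin": -8.35}, {"x": -4.7, "y": 7.2, "z": 0.3, "spin": -8.35}, {"x": -5.7, "y": 6.4, "z": 0.3, "spin": -8.35}, {"x": -6.6, "y": 5.5, "z": 0.3, "spin": -8.35}]
```

```bash
python3 -m pendant '[{"x":6,"y":6,"z":0,"spin":-8.4},{"x":5,"y":7,"z":0,"spin":-8.4},{"x":4,"y":8,"z":0,"spin":-8.4},{"x":2,"y":8,"z":0,"spin":-8.4},{"x":1,"y":8,"z":0,"spin":-8.4},{"x":0,"y":9,"z":0,"spin":-8.4},{"x":-1,"y":8,"z":0,"spin":-8.4},{"x":-2,"y":8,"z":0,"spin":-8.4}]'; python3 -m pendant '[{"x":-4,"y":8,"z":1,"spin":-8.3},{"x":-5,"y":7,"z":1,"spin":-8.3},{"x":-6,"y":6,"z":1,"spin":-8.3},{"x":-7,"y":6,"z":1,"spin":-8.3},{"x":0,"y":0,"z":0,"spin":0}]'; python3 -c "
from h import *
import st,cv2
cv2.imwrite('pics/c7.png',imaging.read_camera('wrist')[180:420,200:440,::-1])
plan(KN[2],.081,164)"
```

```text
clock: 8.5
ee_pos: [0.6048, 0.0516, 0.1289]
orientation: [0.001, 0.412, 0.911, 0.001]
contact_force: [-0.0, 0.2, 0.6]
gripper_width: 0.0341
clock: 9.0
ee_pos: [0.6394, 0.0604, 0.1248]
orientation: [0.001, 0.137, 0.991, 0.0]
contact_force: [-0.2, -1.0, 0.0]
gripper_width: 0.0343
t 9.0 [0.6394 0.0604 0.1248] h 164.2 Mz -0.028 w 0.0343 F [-0.2 -1.   0. ] q6 15 t6 -0.51
n 1 spin 0.1 q6 end 16
[{"x": 0.1, "y": -0.6, "z": 43.6, "spin": 0.08}]
```

View pics/c7.png

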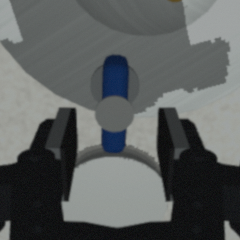

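Knob 2's wing (115,55-152) is aligned, about 1 mm left of centre.

```bash
python3 -m pendant '[{"x":0,"y":-1,"z":22,"spin":0},{"x":0,"y":0,"z":20,"spin":0},{"x":0,"y":0,"z":0,"spin":0},{"x":0,"y":0,"z":0,"spin":0}]'; python3 -m pendant '[{"x":0,"y":0,"z":0,"spin":0},{"x":0,"y":0,"z":0,"spin":0},{"x":0,"y":0,"z":0,"spin":0}]' 1 60; python3 st.py
```

```text
clock: 9.45
ee_pos: [0.6367, 0.0589, 0.0821]
orientation: [-0.0, 0.138, 0.99, 0.0]
contact_force: [0.2, 0.7, 0.0]
gripper_width: 0.0343
clock: 9.75
ee_pos: [0.6385, 0.0594, 0.0837]
orientation: [0.001, 0.137, 0.991, 0.001]
contact_force: [-0.3, 2.0, 4.0]
gripper_width: 0.0112
t 9.75 [0.6385 0.0594 0.0837] h 164.2 Mz -0.032 w 0.0112 F [-0.3  2.   4. ] q6 15 t6 -0.036
```

```bash
python3 -m pendant '[{"x":0,"y":0,"z":0.2,"spin":8},{"x":0,"y":0,"z":0.2,"spin":8},{"x":0,"y":0,"z":0.2,"spin":8},{"x":0,"y":0,"z":0.2,"spin":8},{"x":0,"y":0,"z":0.2,"spin":8},{"x":0,"y":0,"z":0.2,"spin":8},{"x":0,"y":0,"z":0.2,"spin":6},{"x":0,"y":0,"z":0,"spin":0}]'; python3 st.py; python3 -m pendant '[{"x":0,"y":0,"z":0,"spin":0},{"x":0,"y":0,"z":-25,"spin":0},{"x":0,"y":0,"z":-22,"spin":0}]' 0.2 60; python3 -c "
from h import *
import st
plan(KN[4],.125,233)"
```

```text
clock: 10.55
ee_pos: [0.6387, 0.0597, 0.0821]
orientation: [0.001, 0.572, 0.82, 0.002]
contact_force: [0.6, 3.2, 5.0]
gripper_width: 0.0113
t 10.55 [0.6387 0.0597 0.0821] h 110.2 Mz 0.01 w 0.0113 F [0.6 3.2 5. ] q6 69 t6 0.329
clock: 10.85
ee_pos: [0.6357, 0.0583, 0.1267]
orientation: [-0.001, 0.572, 0.821, -0.002]
contact_force: [-0.1, -0.6, 0.6]
gripper_width: 0.034
t 10.85 [0.6357 0.0583 0.1267] h 110.3 Mz 0.086 w 0.034 F [-0.1 -0.6  0.6] q6 69 t6 -0.0
n 15 spin -122.7 q6 end -44
[{"x": 7.6, "y": -6.3, "z": 0.1, "spin": -8.18}, {"x": 8.4, "y": -5.2, "z": 0.1, "spin": -8.18}, {"x": 9.1, "y": -3.9, "z": 0.1, "spin": -8.18}, {"x": 9.5, "y": -2.6, "z": 0.1, "spin": -8.18}, {"x": 9.8, "y": -1.2, "z": 0.1, "spin": -8.18}, {"x": 9.9, "y": 0.2, "z": 0.1, "spin": -8.18}, {"x": 9.7, "y": 1.6, "z": 0.1, "spin": -8.18}, {"x": 9.4, "y": 3.0, "z": 0.1, "spin": -8.18}]
[{"x": 8.9, "y": 4.3, "z": 0.1, "spin": -8.18}, {"x": 8.2, "y": 5.5, "z": 0.1, "spin": -8.18}, {"x": 7.3, "y": 6.6, "z": 0.1, "spin": -8.18}, {"x": 6.3, "y": 7.6, "z": 0.1, "spin": -8.18}, {"x": 5.2, "y": 8.4, "z": 0.1, "spin": -8.18}, {"x": 3.9, "y": 9.1, "z": 0.1, "spin": -8.18}, {"x": 2.6, "y": 9.5, "z": 0.1, "spin": -8.18}]
```

```bash
python3 -m pendant '[{"x":8,"y":-6,"z":0,"spin":-8.2},{"x":8,"y":-5,"z":0,"spin":-8.2},{"x":9,"y":-4,"z":0,"spin":-8.2},{"x":9,"y":-3,"z":0,"spin":-8.2},{"x":10,"y":-1,"z":0,"spin":-8.2},{"x":10,"y":0,"z":0,"spin":-8.2},{"x":10,"y":2,"z":0,"spin":-8.2},{"x":9,"y":3,"z":0,"spin":-8.2}]'; python3 -m pendant '[{"x":9,"y":4,"z":0,"spin":-8.2},{"x":8,"y":5,"z":0,"spin":-8.2},{"x":7,"y":7,"z":0,"spin":-8.2},{"x":6,"y":8,"z":0,"spin":-8.1},{"x":5,"y":8,"z":0,"spin":-8.1},{"x":4,"y":9,"z":0,"spin":-8.1},{"x":3,"y":9,"z":0,"spin":-8.1},{"x":0,"y":0,"z":0,"spin":0}]'; python3 -c "
from h import *
import st
plan(KN[4],.082,233)"
```

```text
clock: 11.65
ee_pos: [0.5682, 0.0979, 0.1269]
orientation: [-0.001, 0.033, 0.999, -0.001]
contact_force: [-0.6, -0.2, 0.7]
gripper_width: 0.0343
clock: 12.45
ee_pos: [0.5086, 0.1317, 0.1268]
orientation: [-0.001, -0.445, 0.895, -0.0]
contact_force: [-0.5, -0.5, -0.5]
gripper_width: 0.0343
t 12.45 [0.5086 0.1317 0.1268] h -127.1 Mz 0.014 w 0.0343 F [-0.5 -0.5 -0.5] q6 -45 t6 -0.479
n 1 spin -0.1 q6 end -45
[{"x": 0.4, "y": 1.1, "z": 44.8, "spin": -0.11}]
```

```bash
python3 -m pendant '[{"x":1,"y":0,"z":23,"spin":0},{"x":0,"y":0,"z":21,"spin":0},{"x":0,"y":0,"z":0,"spin":0},{"x":0,"y":0,"z":0,"spin":0}]'; python3 -m pendant '[{"x":0,"y":0,"z":0,"spin":0},{"x":0,"y":0,"z":0,"spin":0},{"x":0,"y":0,"z":0,"spin":0}]' 1 60; python3 st.py
```

```text
clock: 12.85
ee_pos: [0.5096, 0.1308, 0.0833]
orientation: [-0.001, -0.444, 0.896, -0.0]
contact_force: [0.3, 0.4, 1.5]
gripper_width: 0.034
clock: 13.15
ee_pos: [0.5086, 0.133, 0.0848]
orientation: [0.0, -0.445, 0.896, 0.002]
contact_force: [-5.7, 5.6, 4.5]
gripper_width: 0.0113
t 13.15 [0.5086 0.133  0.0848] h -127.2 Mz -0.097 w 0.0113 F [-5.7  5.6  4.5] q6 -45 t6 -0.056
```

```bash
python3 -m pendant '[{"x":0,"y":1,"z":0.2,"spin":8},{"x":0,"y":0,"z":0.2,"spin":8},{"x":0,"y":0,"z":0.2,"spin":8},{"x":0,"y":0,"z":0.2,"spin":8},{"x":0,"y":0,"z":0.2,"spin":8},{"x":0,"y":0,"z":0.2,"spin":8},{"x":0,"y":0,"z":0.2,"spin":6},{"x":0,"y":0,"z":0,"spin":0}]'; python3 st.py; python3 -m pendant '[{"x":0,"y":0,"z":0,"spin":0},{"x":0,"y":0,"z":-25,"spin":0},{"x":0,"y":0,"z":-20,"spin":0}]' 0.2 60; python3 -c "
from h import *
import st
plan(KN[1],.125,179.4)
plan(KN[1],.125,-.6)"
```

```text
clock: 13.95
ee_pos: [0.5094, 0.1315, 0.0832]
orientation: [0.0, 0.011, 1.0, -0.0]
contact_force: [-2.3, -0.9, 3.4]
gripper_width: 0.0111
t 13.95 [0.5094 0.1315 0.0832] h 178.8 Mz -0.112 w 0.0111 F [-2.3 -0.9  3.4] q6 9 t6 0.317
clock: 14.25
ee_pos: [0.5093, 0.132, 0.1279]
orientation: [0.0, 0.01, 1.0, 0.0]
contact_force: [0.3, -1.2, -0.4]
gripper_width: 0.034
t 14.25 [0.5093 0.132  0.1279] h 178.9 Mz 0.023 w 0.034 F [ 0.3 -1.2 -0.4] q6 9 t6 -0.0
n 3 spin -0.5 q6 end 8
[{"x": -33.0, "y": 10.5, "z": 1.0, "spin": -0.16}, {"x": -33.0, "y": 10.4, "z": 1.0, "spin": -0.16}, {"x": -33.0, "y": 10.3, "z": 1.0, "spin": -0.16}]
n 22 spin -180.5 q6 end -172
[{"x": -4.5, "y": 1.4, "z": 0.1, "spin": -8.2}, {"x": -4.7, "y": 0.8, "z": 0.1, "spin": -8.2}, {"x": -4.7, "y": 0.1, "z": 0.1, "spin": -8.2}, {"x": -4.7, "y": -0.6, "z": 0.1, "spin": -8.2}, {"x": -4.6, "y": -1.2, "z": 0.1, "spin": -8.2}, {"x": -4.3, "y": -1.9, "z": 0.1, "spin": -8.2}, {"x": -4.0, "y": -2.5, "z": 0.1, "spin": -8.2}, {"x": -3.6, "y": -3.0, "z": 0.1, "spin": -8.2}]
[{"x": -3.2, "y": -3.5, "z": 0.1, "spin": -8.2}, {"x": -2.6, "y": -3.9, "z": 0.1, "spin": -8.2}, {"x": -2.0, "y": -4.3, "z": 0.1, "spin": -8.2}, {"x": -1.4, "y": -4.5, "z": 0.1, "spin": -8.2}, {"x": -0.8, "y": -4.7, "z": 0.1, "spin": -8.2}, {"x": -0.1, "y": -4.7, "z": 0.1, "spin": -8.2}, {"x": 0.6, "y": -4.7, "z": 0.1, "spin": -8.2}, {"x": 1.3, "y": -4.6, "z": 0.1, "spin": -8.2}]
[{"x": 1.9, "y": -4.3, "z": 0.1, "spin": -8.2}, {"x": 2.5, "y": -4.0, "z": 0.1, "spin": -8.2}, {"x": 3.0, "y": -3.6, "z": 0.1, "spin": -8.2}, {"x": 3.5, "y": -3.1, "z": 0.1, "spin": -8.2}, {"x": 3.9, "y": -2.6, "z": 0.1, "spin": -8.2}, {"x": 4.3, "y": -2.0, "z": 0.1, "spin": -8.2}]
```

Round 1 is done (54° each). Next is a partial second round of +26° each (~1.4 rad, still before the tight range), knobs 1, 3, 2, 4.

```bash
sed -i 's/^KN=.*/KN={1:(.609,.1612),2:(.6386,.0595),3:(.537,.0305),4:(.5094,.1318)}/' h.py
python3 -m pendant '[{"x":-33,"y":10,"z":1,"spin":0},{"x":-33,"y":10,"z":1,"spin":0},{"x":-33,"y":9,"z":1,"spin":0},{"x":0,"y":0,"z":0,"spin":0}]'; python3 -c "
from h import *
import st
plan(KN[1],.081,179.4)"
```

```text
clock: 14.65
ee_pos: [0.6139, 0.1599, 0.1247]
orientation: [0.003, 0.01, 1.0, 0.001]
contact_force: [-0.8, -0.2, 0.8]
gripper_width: 0.0341
t 14.65 [0.6139 0.1599 0.1247] h 178.9 Mz -0.022 w 0.0341 F [-0.8 -0.2  0.8] q6 10 t6 0.026
n 1 spin -0.5 q6 end 10
[{"x": 4.9, "y": 1.2, "z": 43.7, "spin": -0.49}]
```

```bash
python3 -m pendant '[{"x":0,"y":0,"z":22,"spin":-0.5},{"x":0,"y":0,"z":22,"spin":0},{"x":0,"y":0,"z":0,"spin":0}]'; python3 st.py; python3 -m pendant '[{"x":0,"y":0,"z":0,"spin":0},{"x":0,"y":0,"z":0,"spin":0},{"x":0,"y":0,"z":0,"spin":0}]' 1 60; python3 st.py; python3 -m pendant '[{"x":0,"y":0,"z":0.2,"spin":7},{"x":0,"y":0,"z":0.2,"spin":7},{"x":0,"y":0,"z":0.2,"spin":6},{"x":0,"y":0,"z":0.2,"spin":6},{"x":0,"y":0,"z":0,"spin":0}]'; python3 st.py
```

```text
clock: 14.95
ee_pos: [0.6052, 0.1583, 0.0769]
orientation: [-0.003, 0.006, 1.0, -0.0]
contact_force: [-0.5, -0.2, 0.6]
gripper_width: 0.0341
t 14.95 [0.6052 0.1583 0.0769] h 179.4 Mz 0.015 w 0.0341 F [-0.5 -0.2  0.6] q6 9 t6 -0.005
clock: 15.25
ee_pos: [0.6085, 0.1611, 0.081]
orientation: [0.0, 0.005, 1.0, 0.003]
contact_force: [-0.7, 6.3, -4.5]
gripper_width: 0.011
t 15.25 [0.6085 0.1611 0.081 ] h 179.4 Mz -0.042 w 0.011 F [-0.7  6.3 -4.5] q6 9 t6 -0.024
clock: 15.75
ee_pos: [0.6085, 0.1614, 0.0803]
orientation: [-0.0, 0.231, 0.973, 0.003]
contact_force: [0.1, 6.2, -4.3]
gripper_width: 0.0109
t 15.75 [0.6085 0.1614 0.0803] h 153.3 Mz -0.084 w 0.0109 F [ 0.1  6.2 -4.3] q6 36 t6 0.257
```

```bash
python3 -m pendant '[{"x":0,"y":0,"z":0,"spin":0},{"x":0,"y":0,"z":-25,"spin":0},{"x":0,"y":0,"z":-22,"spin":0},{"x":0,"y":0,"z":0,"spin":0}]' 0.2 60; python3 -c "
from h import *
import st
plan(KN[3],.125,63.7)"
```

```text
clock: 16.15
ee_pos: [0.6125, 0.1591, 0.1318]
orientation: [0.005, 0.231, 0.973, 0.002]
contact_force: [0.6, -0.3, 0.6]
gripper_width: 0.0344
t 16.15 [0.6125 0.1591 0.1318] h 153.3 Mz -0.001 w 0.0344 F [ 0.6 -0.3  0.6] q6 35 t6 0.001
n 11 spin 89.6 q6 end 114
[{"x": 0.9, "y": -13.5, "z": 0.6, "spin": 8.15}, {"x": -1.0, "y": -13.5, "z": 0.6, "spin": 8.15}, {"x": -3.0, "y": -13.2, "z": 0.6, "spin": 8.15}, {"x": -4.8, "y": -12.7, "z": 0.6, "spin": 8.15}, {"x": -6.5, "y": -11.9, "z": 0.6, "spin": 8.15}, {"x": -8.2, "y": -10.8, "z": 0.6, "spin": 8.15}, {"x": -9.6, "y": -9.6, "z": 0.6, "spin": 8.15}, {"x": -10.9, "y": -8.1, "z": 0.6, "spin": 8.15}]
[{"x": -11.9, "y": -6.5, "z": 0.6, "spin": 8.15}, {"x": -12.7, "y": -4.7, "z": 0.6, "spin": 8.15}, {"x": -13.2, "y": -2.9, "z": 0.6, "spin": 8.15}]
```

```bash
python3 -m pendant '[{"x":1,"y":-13,"z":0,"spin":8.2},{"x":-1,"y":-13,"z":0,"spin":8.2},{"x":-3,"y":-13,"z":0,"spin":8.2},{"x":-5,"y":-13,"z":0,"spin":8.2},{"x":-6,"y":-12,"z":0,"spin":8.2},{"x":-8,"y":-11,"z":0,"spin":8.2},{"x":-10,"y":-10,"z":0,"spin":8.1},{"x":-11,"y":-8,"z":0,"spin":8.1}]'; python3 -m pendant '[{"x":-12,"y":-6,"z":0,"spin":8.1},{"x":-12,"y":-5,"z":0,"spin":8.1},{"x":-13,"y":-3,"z":0,"spin":8},{"x":0,"y":0,"z":0,"spin":0},{"x":0,"y":0,"z":0,"spin":0}]';  python3 -c "
from h import *
import st
plan(KN[3],.0805,63.7)"
```

```text
clock: 16.95
ee_pos: [0.5528, 0.0653, 0.1266]
orientation: [0.0, 0.722, 0.692, 0.0]
contact_force: [0.8, 0.1, 0.6]
gripper_width: 0.0344
clock: 17.45
ee_pos: [0.5329, 0.0319, 0.1266]
orientation: [0.0, 0.849, 0.529, 0.0]
contact_force: [0.4, 0.5, 0.6]
gripper_width: 0.0341
t 17.45 [0.5329 0.0319 0.1266] h 63.8 Mz -0.004 w 0.0341 F [0.4 0.5 0.6] q6 113 t6 0.022
n 2 spin 0.1 q6 end 113
[{"x": 0.3, "y": 2.1, "z": 23.1, "spin": 0.07}, {"x": 0.3, "y": 2.1, "z": 23.1, "spin": 0.07}]
```

```bash
python3 -m pendant '[{"x":0,"y":4,"z":20,"spin":0},{"x":0,"y":0,"z":18,"spin":0},{"x":0,"y":0,"z":7,"spin":0},{"x":0,"y":0,"z":0,"spin":0}]'; python3 -m pendant '[{"x":0,"y":0,"z":0,"spin":0},{"x":0,"y":0,"z":0,"spin":0},{"x":0,"y":0,"z":0,"spin":0}]' 1 60; python3 st.py; python3 -m pendant '[{"x":0,"y":0,"z":0.2,"spin":7},{"x":0,"y":0,"z":0.2,"spin":7},{"x":0,"y":0,"z":0.2,"spin":6},{"x":0,"y":0,"z":0.2,"spin":6},{"x":0,"y":0,"z":0,"spin":0}]'; python3 st.py;  python3 -m pendant '[{"x":0,"y":0,"z":0,"spin":0},{"x":0,"y":0,"z":-22,"spin":0},{"x":0,"y":0,"z":-20,"spin":0},{"x":0,"y":0,"z":-4,"spin":0}]' 0.2 60; python3 -c "
from h import *
import st
plan(KN[2],.125,110.2)"
```

```text
clock: 17.85
ee_pos: [0.5353, 0.0307, 0.0802]
orientation: [-0.001, 0.849, 0.528, -0.001]
contact_force: [0.5, -0.2, -1.3]
gripper_width: 0.0341
clock: 18.15
ee_pos: [0.5373, 0.0302, 0.0823]
orientation: [0.001, 0.849, 0.528, 0.001]
contact_force: [0.6, 0.6, 1.5]
gripper_width: 0.0109
t 18.15 [0.5373 0.0302 0.0823] h 63.7 Mz 0.018 w 0.0109 F [0.6 0.6 1.5] q6 113 t6 0.001
clock: 18.65
ee_pos: [0.5375, 0.0301, 0.0816]
orientation: [0.001, 0.946, 0.323, 0.001]
contact_force: [1.0, -0.6, 1.3]
gripper_width: 0.0109
t 18.65 [0.5375 0.0301 0.0816] h 37.7 Mz -0.069 w 0.0109 F [ 1.  -0.6  1.3] q6 139 t6 0.295
clock: 19.05
ee_pos: [0.5379, 0.0301, 0.1288]
orientation: [0.001, 0.946, 0.324, 0.002]
contact_force: [0.4, -0.3, -0.5]
gripper_width: 0.0343
t 19.05 [0.5379 0.0301 0.1288] h 37.8 Mz 0.016 w 0.0343 F [ 0.4 -0.3 -0.5] q6 139 t6 -0.004
n 9 spin -72.4 q6 end 68
[{"x": 10.8, "y": 4.3, "z": 0.4, "spin": -8.05}, {"x": 10.1, "y": 5.8, "z": 0.4, "spin": -8.05}, {"x": 9.2, "y": 7.1, "z": 0.4, "spin": -8.05}, {"x": 8.1, "y": 8.3, "z": 0.4, "spin": -8.05}, {"x": 6.9, "y": 9.4, "z": 0.4, "spin": -8.05}, {"x": 5.5, "y": 10.3, "z": 0.4, "spin": -8.05}, {"x": 4.0, "y": 10.9, "z": 0.4, "spin": -8.05}, {"x": 2.5, "y": 11.4, "z": 0.4, "spin": -8.05}]
[{"x": 0.8, "y": 11.6, "z": 0.4, "spin": -8.05}]
```

```bash
python3 -m pendant '[{"x":11,"y":4,"z":0,"spin":-8.1},{"x":10,"y":6,"z":0,"spin":-8.1},{"x":9,"y":7,"z":0,"spin":-8.1},{"x":8,"y":8,"z":0,"spin":-8.1},{"x":7,"y":9,"z":0,"spin":-8},{"x":6,"y":10,"z":0,"spin":-8},{"x":4,"y":11,"z":0,"spin":-8},{"x":2,"y":11,"z":0,"spin":-8}]'; python3 -m pendant '[{"x":1,"y":12,"z":3,"spin":-8},{"x":0,"y":0,"z":0,"spin":0},{"x":0,"y":0,"z":0,"spin":0}]';  python3 -c "
from h import *
import st
plan(KN[2],.0805,110.2)"
```

```text
clock: 19.85
ee_pos: [0.624, 0.0568, 0.1254]
orientation: [-0.001, 0.626, 0.78, -0.0]
contact_force: [0.9, 0.5, -0.5]
gripper_width: 0.0342
clock: 20.15
ee_pos: [0.6349, 0.06, 0.1225]
orientation: [-0.001, 0.574, 0.819, -0.001]
contact_force: [-1.2, 0.3, -0.3]
gripper_width: 0.0339
t 20.15 [0.6349 0.06   0.1225] h 110.0 Mz -0.018 w 0.0339 F [-1.2  0.3 -0.3] q6 70 t6 -0.031
n 1 spin -0.2 q6 end 69
[{"x": -1.8, "y": 3.3, "z": 42.0, "spin": -0.22}]
```

```bash
python3 -m pendant '[{"x":-1,"y":2,"z":18,"spin":0},{"x":0,"y":0,"z":17,"spin":0},{"x":0,"y":0,"z":6,"spin":0},{"x":0,"y":0,"z":0,"spin":0}]'; python3 -m pendant '[{"x":0,"y":0,"z":0,"spin":0},{"x":0,"y":0,"z":0,"spin":0},{"x":0,"y":0,"z":0,"spin":0}]' 1 60; python3 st.py; python3 -m pendant '[{"x":0,"y":0,"z":0.2,"spin":7},{"x":0,"y":0,"z":0.2,"spin":7},{"x":0,"y":0,"z":0.2,"spin":6},{"x":0,"y":0,"z":0.2,"spin":6},{"x":0,"y":0,"z":0,"spin":0}]'; python3 st.py;  python3 -m pendant '[{"x":0,"y":0,"z":0,"spin":0},{"x":0,"y":0,"z":-22,"spin":0},{"x":0,"y":0,"z":-20,"spin":0},{"x":0,"y":0,"z":-4,"spin":0}]' 0.2 60; python3 -c "
from h import *
import st
plan(KN[4],.125,178.8)"
```

```text
clock: 20.55
ee_pos: [0.6362, 0.0597, 0.0812]
orientation: [-0.001, 0.573, 0.819, -0.001]
contact_force: [0.4, 0.2, 0.7]
gripper_width: 0.0342
clock: 20.85
ee_pos: [0.6387, 0.0597, 0.0837]
orientation: [0.001, 0.573, 0.82, 0.0]
contact_force: [-0.6, -0.1, 2.2]
gripper_width: 0.0111
t 20.85 [0.6387 0.0597 0.0837] h 110.1 Mz -0.04 w 0.0111 F [-0.6 -0.1  2.2] q6 69 t6 -0.03
clock: 21.35
ee_pos: [0.639, 0.0598, 0.0829]
orientation: [0.001, 0.743, 0.67, 0.001]
contact_force: [-0.0, 0.4, 2.4]
gripper_width: 0.0112
t 21.35 [0.639  0.0598 0.0829] h 84.1 Mz -0.05 w 0.0112 F [-0.   0.4  2.4] q6 95 t6 0.322
clock: 21.75
ee_pos: [0.6401, 0.0598, 0.1303]
orientation: [0.002, 0.742, 0.67, 0.002]
contact_force: [0.5, -0.0, 1.1]
gripper_width: 0.0342
t 21.75 [0.6401 0.0598 0.1303] h 84.2 Mz -0.041 w 0.0342 F [ 0.5 -0.   1.1] q6 95 t6 -0.004
n 12 spin -94.6 q6 end 10
[{"x": 4.9, "y": -11.4, "z": 0.4, "spin": -7.88}, {"x": 6.4, "y": -10.7, "z": 0.4, "spin": -7.88}, {"x": 7.8, "y": -9.7, "z": 0.4, "spin": -7.88}, {"x": 9.1, "y": -8.5, "z": 0.4, "spin": -7.88}, {"x": 10.1, "y": -7.2, "z": 0.4, "spin": -7.88}, {"x": 11.0, "y": -5.7, "z": 0.4, "spin": -7.88}, {"x": 11.7, "y": -4.2, "z": 0.4, "spin": -7.88}, {"x": 12.2, "y": -2.5, "z": 0.4, "spin": -7.88}]
[{"x": 12.4, "y": -0.8, "z": 0.4, "spin": -7.88}, {"x": 12.4, "y": 0.9, "z": 0.4, "spin": -7.88}, {"x": 12.2, "y": 2.6, "z": 0.4, "spin": -7.88}, {"x": 11.7, "y": 4.2, "z": 0.4, "spin": -7.88}]
```

```bash
python3 -m pendant '[{"x":5,"y":-11,"z":1,"spin":-7.9},{"x":6,"y":-11,"z":1,"spin":-7.9},{"x":8,"y":-10,"z":1,"spin":-7.9},{"x":9,"y":-8,"z":1,"spin":-7.9},{"x":10,"y":-7,"z":0,"spin":-7.9},{"x":11,"y":-6,"z":0,"spin":-7.9},{"x":12,"y":-4,"z":0,"spin":-7.9},{"x":12,"y":-2,"z":0,"spin":-7.9}]'; python3 -m pendant '[{"x":12,"y":-1,"z":0,"spin":-7.9},{"x":12,"y":1,"z":0,"spin":-7.9},{"x":12,"y":3,"z":0,"spin":-7.9},{"x":11,"y":4,"z":0,"spin":-7.9},{"x":0,"y":0,"z":0,"spin":0},{"x":0,"y":0,"z":0,"spin":0}]';  python3 -c "
from h import *
import st
plan(KN[4],.0805,178.8)"
```

```text
clock: 22.55
ee_pos: [0.5507, 0.1084, 0.1228]
orientation: [-0.001, 0.278, 0.961, -0.0]
contact_force: [-0.5, -0.1, -0.0]
gripper_width: 0.0335
clock: 23.15
ee_pos: [0.5098, 0.1318, 0.1233]
orientation: [0.0, 0.011, 1.0, -0.0]
contact_force: [0.4, 0.9, -0.1]
gripper_width: 0.0342
t 23.15 [0.5098 0.1318 0.1233] h 178.8 Mz -0.02 w 0.0342 F [ 0.4  0.9 -0.1] q6 9 t6 -0.029
n 1 spin -0.0 q6 end 9
[{"x": 0.4, "y": 0.0, "z": 42.8, "spin": -0.01}]
```

```bash
python3 -m pendant '[{"x":0,"y":0,"z":18,"spin":0},{"x":0,"y":0,"z":17,"spin":0},{"x":0,"y":0,"z":7,"spin":0},{"x":0,"y":0,"z":0,"spin":0}]'; python3 -m pendant '[{"x":0,"y":0,"z":0,"spin":0},{"x":0,"y":0,"z":0,"spin":0},{"x":0,"y":0,"z":0,"spin":0}]' 1 60; python3 st.py; python3 -m pendant '[{"x":0,"y":0,"z":0.2,"spin":7},{"x":0,"y":0,"z":0.2,"spin":7},{"x":0,"y":0,"z":0.2,"spin":6},{"x":0,"y":0,"z":0.2,"spin":6},{"x":0,"y":0,"z":0,"spin":0}]'; python3 st.py;  python3 -m pendant '[{"x":0,"y":0,"z":0,"spin":0},{"x":0,"y":0,"z":-22,"spin":0},{"x":0,"y":0,"z":-20,"spin":0},{"x":0,"y":0,"z":-2,"spin":0}]' 0.2 60; python3 -c "
from h import *
import st
plan(KN[1],.123,153.3)"
```

```text
clock: 23.55
ee_pos: [0.5091, 0.1314, 0.0805]
orientation: [-0.001, 0.01, 1.0, -0.0]
contact_force: [-0.9, -0.3, -0.2]
gripper_width: 0.0342
clock: 23.85
ee_pos: [0.5108, 0.1315, 0.0826]
orientation: [0.001, 0.01, 1.0, -0.0]
contact_force: [0.7, -1.8, 0.6]
gripper_width: 0.0111
t 23.85 [0.5108 0.1315 0.0826] h 178.9 Mz 0.018 w 0.0111 F [ 0.7 -1.8  0.6] q6 9 t6 -0.007
clock: 24.35
ee_pos: [0.5104, 0.13, 0.0819]
orientation: [0.001, 0.236, 0.972, -0.002]
contact_force: [-0.2, -6.4, 2.3]
gripper_width: 0.0112
t 24.35 [0.5104 0.13   0.0819] h 152.7 Mz -0.007 w 0.0112 F [-0.2 -6.4  2.3] q6 35 t6 0.252
clock: 24.75
ee_pos: [0.5124, 0.1326, 0.1279]
orientation: [0.003, 0.234, 0.972, 0.002]
contact_force: [0.4, 1.2, 0.5]
gripper_width: 0.0339
t 24.75 [0.5124 0.1326 0.1279] h 152.9 Mz 0.057 w 0.0339 F [0.4 1.2 0.5] q6 35 t6 0.0
n 3 spin -0.4 q6 end 34
[{"x": -24.3, "y": 23.1, "z": 1.6, "spin": -0.13}, {"x": -24.4, "y": 23.1, "z": 1.6, "spin": -0.13}, {"x": -24.4, "y": 23.0, "z": 1.6, "spin": -0.13}]
```

```bash
cat > g.py <<'E'
import sys
from h import *
s,R,h=pose();m=s['torque'][2];print("t %.2f h %.1f Mz %.3f F %s"%(s['clock'],h,m,s['contact_force'].round(1)))
sys.exit(m>0.19)
E
python3 -m pendant '[{"x":-24,"y":23,"z":2,"spin":0.3},{"x":-24,"y":23,"z":1,"spin":0},{"x":-23,"y":22,"z":0,"spin":0},{"x":0,"y":0,"z":0,"spin":0},{"x":0,"y":0,"z":0,"spin":0}]'; python3 -c "
from h import *
import st
plan(KN[1],.08,153.3)"
```

```text
clock: 25.25
ee_pos: [0.6038, 0.1599, 0.1208]
orientation: [-0.001, 0.237, 0.972, -0.0]
contact_force: [0.2, -1.0, -0.4]
gripper_width: 0.0341
t 25.25 [0.6038 0.1599 0.1208] h 152.6 Mz -0.03 w 0.0341 F [ 0.2 -1.  -0.4] q6 36 t6 0.001
n 1 spin -0.7 q6 end 36
[{"x": -4.0, "y": 3.5, "z": 40.8, "spin": -0.68}]
```

```bash
python3 -m pendant '[{"x":-3,"y":3,"z":17,"spin":-0.5},{"x":0,"y":0,"z":16,"spin":0},{"x":0,"y":0,"z":7,"spin":0},{"x":0,"y":0,"z":0,"spin":0}]' >/dev/null; python3 st.py;  python3 -m pendant '[{"x":0,"y":0,"z":0,"spin":0},{"x":0,"y":0,"z":0,"spin":0},{"x":0,"y":0,"z":0,"spin":0}]' 1 60 >/dev/null; python3 st.py
t() { :; }
python3 -m pendant '[{"x":0,"y":0,"z":0.1,"spin":4}]' >/dev/null; python3 g.py && python3 -m pendant '[{"x":0,"y":0,"z":0.1,"spin":4}]' >/dev/null; python3 g.py && python3 -m pendant '[{"x":0,"y":0,"z":0.1,"spin":4}]' >/dev/null; python3 g.py && python3 -m pendant '[{"x":0,"y":0,"z":0.1,"spin":4}]' >/dev/null && python3 g.py && python3 -m pendant '[{"x":0,"y":0,"z":0.1,"spin":4}]' >/dev/null && python3 g.py && python3 -m pendant '[{"x":0,"y":0,"z":0.1,"spin":4}]' >/dev/null && python3 g.py && python3 -m pendant '[{"x":0,"y":0,"z":0.1,"spin":2}]' >/dev/null && python3 g.py
```

```text
t 25.65 [0.6055 0.1605 0.0795] h 153.1 Mz -0.007 w 0.0341 F [ 0.2 -0.   0.2] q6 36 t6 -0.001
t 25.95 [0.6085 0.1614 0.0825] h 153.1 Mz 0.05 w 0.0107 F [ 0.2  2.5 -0.2] q6 36 t6 -0.015
t 26.05 h 149.0 Mz 0.069 F [-0.4  1.9 -0. ]
t 26.05 h 149.0 Mz 0.069 F [-0.4  1.9 -0. ]
t 26.05 h 149.0 Mz 0.069 F [-0.4  1.9 -0. ]False
False
False
```

```bash
sed -i 's/sys.exit(m>0.19)/sys.exit(int(m>0.19))/' g.py
R='>/dev/null'
python3 -m pendant '[{"x":0,"y":0,"z":0.1,"spin":4}]' >/dev/null; python3 g.py && python3 -m pendant '[{"x":0,"y":0,"z":0.1,"spin":4}]' >/dev/null && python3 g.py && python3 -m pendant '[{"x":0,"y":0,"z":0.1,"spin":4}]' >/dev/null && python3 g.py && python3 -m pendant '[{"x":0,"y":0,"z":0.1,"spin":4}]' >/dev/null && python3 g.py && python3 -m pendant '[{"x":0,"y":0,"z":0.1,"spin":4}]' >/dev/null && python3 g.py && python3 -m pendant '[{"x":0,"y":0,"z":0.1,"spin":2}]' >/dev/null && python3 g.py
```

```text
t 26.15 h 145.0 Mz 0.073 F [ 0.3  2.2 -1.5]
t 26.25 h 141.0 Mz 0.069 F [ 0.5  1.5 -0.9]
t 26.35 h 137.0 Mz 0.067 F [-0.4  2.3 -0.9]
t 26.45 h 133.0 Mz 0.084 F [ 1.   1.6 -1. ]
t 26.55 h 129.0 Mz 0.123 F [ 0.8  2.8 -0.7]
t 26.65 h 127.0 Mz 0.087 F [ 0.3  3.4 -1.5]
```

```bash
python3 -m pendant '[{"x":0,"y":0,"z":0,"spin":0},{"x":0,"y":0,"z":-22,"spin":0},{"x":0,"y":0,"z":-20,"spin":0},{"x":0,"y":0,"z":0,"spin":0}]' 0.2 60 >/dev/null; python3 -c "
from h import *
import st
plan(KN[3],.123,-142.3)"
```

```text
t 27.05 [0.6111 0.1611 0.1271] h 127.1 Mz -0.019 w 0.0342 F [ 0.8 -0.5 -0.2] q6 62 t6 0.0
n 11 spin -90.6 q6 end -40
[{"x": -5.4, "y": -12.5, "z": 0.4, "spin": -8.23}, {"x": -3.6, "y": -13.2, "z": 0.4, "spin": -8.23}, {"x": -1.6, "y": -13.6, "z": 0.4, "spin": -8.23}, {"x": 0.3, "y": -13.6, "z": 0.4, "spin": -8.23}, {"x": 2.3, "y": -13.5, "z": 0.4, "spin": -8.23}, {"x": 4.2, "y": -13.0, "z": 0.4, "spin": -8.23}, {"x": 6.0, "y": -12.3, "z": 0.4, "spin": -8.23}, {"x": 7.7, "y": -11.3, "z": 0.4, "spin": -8.23}]
[{"x": 9.2, "y": -10.1, "z": 0.4, "spin": -8.23}, {"x": 10.6, "y": -8.6, "z": 0.4, "spin": -8.23}, {"x": 11.7, "y": -7.0, "z": 0.4, "spin": -8.23}]
```

```bash
python3 -m pendant '[{"x":-5,"y":-12,"z":0,"spin":-8.2},{"x":-4,"y":-13,"z":0,"spin":-8.2},{"x":-2,"y":-14,"z":0,"spin":-8.2},{"x":0,"y":-14,"z":0,"spin":-8.2},{"x":2,"y":-13,"z":0,"spin":-8.2},{"x":4,"y":-13,"z":0,"spin":-8.2},{"x":6,"y":-12,"z":0,"spin":-8.2},{"x":8,"y":-11,"z":0,"spin":-8.3}]' >/dev/null; python3 -m pendant '[{"x":9,"y":-10,"z":1,"spin":-8.3},{"x":10,"y":-9,"z":1,"spin":-8.3},{"x":11,"y":-7,"z":1,"spin":-8.3},{"x":0,"y":0,"z":0,"spin":0},{"x":0,"y":0,"z":0,"spin":0}]';  python3 -c "
from h import *
import st
plan(KN[3],.0795,-142.3)"
```

```text
clock: 28.35
ee_pos: [0.5363, 0.0311, 0.12]
orientation: [0.0, -0.321, 0.947, 0.0]
contact_force: [-0.2, 0.4, -0.9]
gripper_width: 0.034
t 28.35 [0.5363 0.0311 0.12  ] h -142.5 Mz -0.026 w 0.034 F [-0.2  0.4 -0.9] q6 -41 t6 -0.036
n 1 spin -0.2 q6 end -41
[{"x": -0.3, "y": -0.9, "z": 40.5, "spin": -0.19}]
```

```bash
python3 -m pendant '[{"x":0,"y":-1,"z":17,"spin":0},{"x":0,"y":0,"z":16,"spin":0},{"x":0,"y":0,"z":7,"spin":0},{"x":0,"y":0,"z":0,"spin":0}]' >/dev/null; python3 st.py;  python3 -m pendant '[{"x":0,"y":0,"z":0,"spin":0},{"x":0,"y":0,"z":0,"spin":0},{"x":0,"y":0,"z":0,"spin":0}]' 1 60 >/dev/null; python3 st.py
python3 -m pendant '[{"x":0,"y":0,"z":0.1,"spin":4},{"x":0,"y":0,"z":0.1,"spin":4}]' >/dev/null; python3 g.py && python3 -m pendant '[{"x":0,"y":0,"z":0.1,"spin":4}]' >/dev/null && python3 g.py && python3 -m pendant '[{"x":0,"y":0,"z":0.1,"spin":4}]' >/dev/null && python3 g.py && python3 -m pendant '[{"x":0,"y":0,"z":0.1,"spin":4}]' >/dev/null && python3 g.py && python3 -m pendant '[{"x":0,"y":0,"z":0.1,"spin":4}]' >/dev/null && python3 g.py && python3 -m pendant '[{"x":0,"y":0,"z":0.1,"spin":2}]' >/dev/null && python3 g.py
```

```text
t 28.75 [0.536  0.0308 0.079 ] h -142.3 Mz -0.05 w 0.034 F [-1.  -0.7  0.3] q6 -41 t6 0.009
t 29.05 [0.5378 0.0303 0.0811] h -142.3 Mz -0.032 w 0.0107 F [ 1.1 -0.9  0.2] q6 -41 t6 -0.012
t 29.25 h -150.5 Mz 0.101 F [ 1.6 -0.7  0.5]
t 29.35 h -154.5 Mz 0.084 F [ 0.5 -0.5 -0.5]
t 29.45 h -158.5 Mz 0.086 F [ 1.8 -0.9 -0.7]
t 29.55 h -162.5 Mz 0.112 F [ 0.4 -1.6 -0.3]
t 29.65 h -166.5 Mz 0.076 F [ 0.1 -1.7 -0.2]
t 29.75 h -168.4 Mz 0.077 F [ 0.6 -1.2 -0.3]
```

```bash
python3 -m pendant '[{"x":0,"y":0,"z":0,"spin":0},{"x":0,"y":0,"z":-22,"spin":0},{"x":0,"y":0,"z":-20,"spin":0},{"x":0,"y":0,"z":0,"spin":0}]' 0.2 60 >/dev/null; python3 -c "
from h import *
import st
plan(KN[2],.123,-95.9)"
```

```text
t 30.15 [0.5396 0.0302 0.1247] h -168.3 Mz -0.026 w 0.034 F [0.5 0.1 0.1] q6 -15 t6 0.0
n 9 spin -72.4 q6 end -86
[{"x": -11.4, "y": 0.9, "z": 0.2, "spin": -8.04}, {"x": -11.4, "y": -0.7, "z": 0.2, "spin": -8.04}, {"x": -11.2, "y": -2.3, "z": 0.2, "spin": -8.04}, {"x": -10.8, "y": -3.8, "z": 0.2, "spin": -8.04}, {"x": -10.2, "y": -5.3, "z": 0.2, "spin": -8.04}, {"x": -9.3, "y": -6.7, "z": 0.2, "spin": -8.04}, {"x": -8.3, "y": -7.9, "z": 0.2, "spin": -8.04}, {"x": -7.1, "y": -9.0, "z": 0.2, "spin": -8.04}]
[{"x": -5.8, "y": -9.9, "z": 0.2, "spin": -8.04}]
```

```bash
python3 -m pendant '[{"x":-12,"y":1,"z":0,"spin":-8},{"x":-12,"y":-1,"z":0,"spin":-8},{"x":-11,"y":-2,"z":0,"spin":-8},{"x":-11,"y":-4,"z":0,"spin":-8.1},{"x":-10,"y":-5,"z":0,"spin":-8.1},{"x":-9,"y":-7,"z":0,"spin":-8.1},{"x":-8,"y":-8,"z":0,"spin":-8.1},{"x":-7,"y":-9,"z":0,"spin":-8}]' >/dev/null; python3 -m pendant '[{"x":-6,"y":-10,"z":1,"spin":-8},{"x":0,"y":0,"z":0,"spin":0},{"x":0,"y":0,"z":0,"spin":0}]';  python3 -c "
from h import *
import st
plan(KN[2],.0795,-95.9)"
```

```text
clock: 31.25
ee_pos: [0.6361, 0.0589, 0.1197]
orientation: [-0.001, -0.669, 0.743, 0.001]
contact_force: [1.1, -0.3, -0.2]
gripper_width: 0.0343
t 31.25 [0.6361 0.0589 0.1197] h -96.0 Mz -0.077 w 0.0343 F [ 1.1 -0.3 -0.2] q6 -84 t6 -0.028
n 1 spin -0.1 q6 end -85
[{"x": -0.9, "y": -2.4, "z": 40.2, "spin": -0.14}]
```

```bash
python3 -m pendant '[{"x":0,"y":-1,"z":17,"spin":0},{"x":0,"y":0,"z":16,"spin":0},{"x":0,"y":0,"z":6.5,"spin":0},{"x":0,"y":0,"z":0,"spin":0}]' >/dev/null; python3 st.py;  python3 -m pendant '[{"x":0,"y":0,"z":0,"spin":0},{"x":0,"y":0,"z":0,"spin":0},{"x":0,"y":0,"z":0,"spin":0}]' 1 60 >/dev/null; python3 st.py
python3 -m pendant '[{"x":0,"y":0,"z":0.1,"spin":4},{"x":0,"y":0,"z":0.1,"spin":4}]' >/dev/null; python3 g.py && python3 -m pendant '[{"x":0,"y":0,"z":0.1,"spin":4}]' >/dev/null && python3 g.py && python3 -m pendant '[{"x":0,"y":0,"z":0.1,"spin":4}]' >/dev/null && python3 g.py && python3 -m pendant '[{"x":0,"y":0,"z":0.1,"spin":4}]' >/dev/null && python3 g.py && python3 -m pendant '[{"x":0,"y":0,"z":0.1,"spin":4}]' >/dev/null && python3 g.py && python3 -m pendant '[{"x":0,"y":0,"z":0.1,"spin":2}]' >/dev/null && python3 g.py
python3 -m pendant '[{"x":0,"y":0,"z":0,"spin":0},{"x":0,"y":0,"z":-22,"spin":0},{"x":0,"y":0,"z":-20,"spin":0},{"x":0,"y":0,"z":0,"spin":0}]' 0.2 60 >/dev/null; python3 -c "
from h import *
import st
plan(KN[4],.122,152.7)
plan(KN[4],.122,-27.3)"
```

```text
t 31.65 [0.6359 0.0587 0.0796] h -96.0 Mz 0.05 w 0.034 F [ 0.2 -0.5 -0.2] q6 -85 t6 0.007
t 31.95 [0.6388 0.0587 0.0821] h -95.9 Mz 0.017 w 0.0107 F [ 1.  -0.7  0.2] q6 -85 t6 -0.022
t 32.15 h -104.1 Mz 0.009 F [ 0.7 -1.2  1.8]
t 32.25 h -108.1 Mz 0.064 F [ 0.9 -0.8  0.5]
t 32.35 h -112.1 Mz 0.028 F [ 0.2 -1.3  0.5]
t 32.45 h -116.1 Mz 0.038 F [0.3 0.1 0.3]
t 32.55 h -120.1 Mz 0.030 F [-0.1 -0.  -0.1]
t 32.65 h -122.0 Mz -0.005 F [0.5 0.  0.5]
t 33.05 [0.6406 0.0588 0.126 ] h -121.9 Mz 0.05 w 0.0342 F [ 0.6  0.2 -0.9] q6 -59 t6 0.0
n 11 spin 85.4 q6 end 36
[{"x": 0.7, "y": 13.6, "z": 0.4, "spin": 7.77}, {"x": 2.5, "y": 13.4, "z": 0.4, "spin": 7.77}, {"x": 4.3, "y": 13.0, "z": 0.4, "spin": 7.77}, {"x": 6.0, "y": 12.3, "z": 0.4, "spin": 7.77}, {"x": 7.6, "y": 11.3, "z": 0.4, "spin": 7.77}, {"x": 9.1, "y": 10.2, "z": 0.4, "spin": 7.77}, {"x": 10.4, "y": 8.9, "z": 0.4, "spin": 7.77}, {"x": 11.5, "y": 7.4, "z": 0.4, "spin": 7.77}]
[{"x": 12.4, "y": 5.8, "z": 0.4, "spin": 7.77}, {"x": 13.0, "y": 4.1, "z": 0.4, "spin": 7.77}, {"x": 13.5, "y": 2.3, "z": 0.4, "spin": 7.77}]
n 12 spin -94.6 q6 end -144
[{"x": 0.6, "y": 12.5, "z": 0.3, "spin": -7.88}, {"x": -1.1, "y": 12.5, "z": 0.3, "spin": -7.88}, {"x": -2.8, "y": 12.2, "z": 0.3, "spin": -7.88}, {"x": -4.5, "y": 11.7, "z": 0.3, "spin": -7.88}, {"x": -6.0, "y": 11.0, "z": 0.3, "spin": -7.88}, {"x": -7.5, "y": 10.0, "z": 0.3, "spin": -7.88}, {"x": -8.8, "y": 8.9, "z": 0.3, "spin": -7.88}, {"x": -9.9, "y": 7.6, "z": 0.3, "spin": -7.88}]
[{"x": -10.9, "y": 6.2, "z": 0.3, "spin": -7.88}, {"x": -11.6, "y": 4.7, "z": 0.3, "spin": -7.88}, {"x": -12.1, "y": 3.0, "z": 0.3, "spin": -7.88}, {"x": -12.4, "y": 1.3, "z": 0.3, "spin": -7.88}]
```

```bash
python3 -m pendant '[{"x":1,"y":14,"z":0,"spin":7.8},{"x":3,"y":13,"z":0,"spin":7.8},{"x":4,"y":13,"z":0,"spin":7.8},{"x":6,"y":12,"z":0,"spin":7.8},{"x":8,"y":11,"z":0,"spin":7.8},{"x":9,"y":10,"z":0,"spin":7.8},{"x":10,"y":9,"z":0,"spin":7.8},{"x":11,"y":7,"z":0,"spin":7.7}]' >/dev/null; python3 -m pendant '[{"x":12,"y":6,"z":1,"spin":7.7},{"x":13,"y":4,"z":1,"spin":7.7},{"x":13,"y":2,"z":1,"spin":7.7},{"x":0,"y":0,"z":0,"spin":0},{"x":0,"y":0,"z":0,"spin":0}]';  python3 -c "
from h import *
import st
plan(KN[4],.0795,152.7)"
```

```text
clock: 34.35
ee_pos: [0.5081, 0.1302, 0.119]
orientation: [0.0, 0.234, 0.972, -0.0]
contact_force: [-0.1, -0.2, -0.1]
gripper_width: 0.0339
t 34.35 [0.5081 0.1302 0.119 ] h 152.9 Mz -0.009 w 0.0339 F [-0.1 -0.2 -0.1] q6 34 t6 0.028
n 1 spin 0.2 q6 end 35
[{"x": -0.4, "y": 2.0, "z": 39.5, "spin": 0.2}]
```

```bash
python3 -m pendant '[{"x":0,"y":1.5,"z":17,"spin":0},{"x":0,"y":0,"z":16,"spin":0},{"x":0,"y":0,"z":6,"spin":0},{"x":0,"y":0,"z":0,"spin":0}]' >/dev/null; python3 st.py;  python3 -m pendant '[{"x":0,"y":0,"z":0,"spin":0},{"x":0,"y":0,"z":0,"spin":0},{"x":0,"y":0,"z":0,"spin":0}]' 1 60 >/dev/null; python3 st.py
python3 -m pendant '[{"x":0,"y":0,"z":0.1,"spin":4},{"x":0,"y":0,"z":0.1,"spin":4}]' >/dev/null; python3 g.py && python3 -m pendant '[{"x":0,"y":0,"z":0.1,"spin":4}]' >/dev/null && python3 g.py && python3 -m pendant '[{"x":0,"y":0,"z":0.1,"spin":4}]' >/dev/null && python3 g.py && python3 -m pendant '[{"x":0,"y":0,"z":0.1,"spin":4}]' >/dev/null && python3 g.py && python3 -m pendant '[{"x":0,"y":0,"z":0.1,"spin":4}]' >/dev/null && python3 g.py && python3 -m pendant '[{"x":0,"y":0,"z":0.1,"spin":2}]' >/dev/null && python3 g.py
python3 -m pendant '[{"x":0,"y":0,"z":0,"spin":0},{"x":0,"y":0,"z":-22,"spin":0},{"x":0,"y":0,"z":-20,"spin":0},{"x":0,"y":0,"z":0,"spin":0}]' 0.2 60 >/dev/null; python3 -c "
from h import *
import st
plan(KN[1],.122,127)"
```

```text
t 34.75 [0.5084 0.1312 0.0793] h 152.7 Mz -0.031 w 0.0343 F [-0.5 -0.2  0.6] q6 35 t6 -0.009
t 35.05 [0.5093 0.1307 0.0811] h 152.7 Mz -0.005 w 0.0111 F [-0.6 -3.8  2.8] q6 35 t6 0.012
t 35.25 h 144.5 Mz -0.002 F [-1.  -4.7  3.6]
t 35.35 h 140.5 Mz 0.051 F [-1.4 -6.2  4. ]
t 35.45 h 136.5 Mz 0.066 F [-2.1 -5.3  2.5]
t 35.55 h 132.5 Mz 0.037 F [-2.  -6.7  3.8]
t 35.65 h 128.5 Mz 0.130 F [-2.4 -6.6  5.1]
t 35.75 h 126.6 Mz 0.152 F [-2.9 -4.7  5.2]
t 36.15 [0.512  0.1326 0.1249] h 126.8 Mz -0.027 w 0.0343 F [0.5 0.3 0.5] q6 61 t6 0.0
n 3 spin -0.2 q6 end 61
[{"x": -11.7, "y": 31.6, "z": 1.0, "spin": -0.08}, {"x": -11.7, "y": 31.6, "z": 1.0, "spin": -0.08}, {"x": -11.8, "y": 31.6, "z": 1.0, "spin": -0.08}]
```

```bash
python3 -m pendant '[{"x":-12,"y":32,"z":1,"spin":0},{"x":-12,"y":32,"z":1,"spin":0},{"x":-11,"y":32,"z":1,"spin":0},{"x":0,"y":0,"z":0,"spin":0},{"x":0,"y":0,"z":0,"spin":0}]'; python3 -c "
from h import *
import st
plan(KN[1],.079,127)"
```

```text
clock: 36.65
ee_pos: [0.6065, 0.1612, 0.1176]
orientation: [-0.001, 0.448, 0.894, -0.0]
contact_force: [-0.8, 0.4, -0.3]
gripper_width: 0.0344
t 36.65 [0.6065 0.1612 0.1176] h 126.7 Mz 0.022 w 0.0344 F [-0.8  0.4 -0.3] q6 62 t6 0.0
n 1 spin -0.3 q6 end 62
[{"x": -1.5, "y": 2.0, "z": 38.6, "spin": -0.26}]
```

```bash
python3 -m pendant '[{"x":-1,"y":1,"z":17,"spin":0},{"x":0,"y":0,"z":15,"spin":0},{"x":0,"y":0,"z":6,"spin":0},{"x":0,"y":0,"z":0,"spin":0}]' >/dev/null; python3 st.py;  python3 -m pendant '[{"x":0,"y":0,"z":0,"spin":0},{"x":0,"y":0,"z":0,"spin":0},{"x":0,"y":0,"z":0,"spin":0}]' 1 60 >/dev/null; python3 st.py
python3 -m pendant '[{"x":0,"y":0,"z":0.1,"spin":3}]' >/dev/null; python3 g.py && python3 -m pendant '[{"x":0,"y":0,"z":0.1,"spin":3}]' >/dev/null && python3 g.py && python3 -m pendant '[{"x":0,"y":0,"z":0.1,"spin":3}]' >/dev/null && python3 g.py && python3 -m pendant '[{"x":0,"y":0,"z":0.1,"spin":3}]' >/dev/null && python3 g.py && python3 -m pendant '[{"x":0,"y":0,"z":0.1,"spin":3}]' >/dev/null && python3 g.py && python3 -m pendant '[{"x":0,"y":0,"z":0.1,"spin":3}]' >/dev/null && python3 g.py && python3 -m pendant '[{"x":0,"y":0,"z":0.1,"spin":3}]' >/dev/null && python3 g.py && python3 -m pendant '[{"x":0,"y":0,"z":0.1,"spin":3}]' >/dev/null && python3 g.py
```

```text
t 37.05 [0.6058 0.1603 0.0788] h 126.7 Mz 0.008 w 0.0343 F [-0.9  0.6  0.6] q6 62 t6 -0.001
t 37.35 [0.609  0.1613 0.0814] h 126.7 Mz -0.033 w 0.0106 F [ 2.2  1.8 -1. ] q6 62 t6 -0.02
t 37.45 h 123.7 Mz 0.066 F [ 2.   2.3 -1.9]
t 37.55 h 120.6 Mz 0.016 F [ 2.3  2.1 -0.5]
t 37.65 h 117.6 Mz 0.064 F [ 2.3  2.3 -1.3]
t 37.75 h 114.6 Mz 0.091 F [ 1.6  2.5 -1.1]
t 37.85 h 111.6 Mz 0.101 F [ 2.   1.3 -0.7]
t 37.95 h 108.6 Mz 0.120 F [ 2.3  0.8 -0.5]
t 38.05 h 105.6 Mz 0.163 F [ 1.7  2.4 -0. ]
t 38.15 h 102.6 Mz 0.136 F [1.4 2.2 1.1]
```

```bash
python3 -m pendant '[{"x":0,"y":0,"z":0,"spin":0},{"x":0,"y":0,"z":-22,"spin":0},{"x":0,"y":0,"z":-20,"spin":0},{"x":0,"y":0,"z":0,"spin":0}]' 0.2 60 >/dev/null; python3 -c "
from h import *
import st
plan(KN[3],.121,-168.4)"
```

```text
t 38.55 [0.6106 0.1608 0.1254] h 102.7 Mz 0.001 w 0.0341 F [0.7 0.1 0.4] q6 86 t6 0.0
n 11 spin -88.9 q6 end -14
[{"x": -10.1, "y": -9.1, "z": 0.4, "spin": -8.08}, {"x": -8.7, "y": -10.5, "z": 0.4, "spin": -8.08}, {"x": -7.1, "y": -11.6, "z": 0.4, "spin": -8.08}, {"x": -5.4, "y": -12.5, "z": 0.4, "spin": -8.08}, {"x": -3.6, "y": -13.1, "z": 0.4, "spin": -8.08}, {"x": -1.8, "y": -13.5, "z": 0.4, "spin": -8.08}, {"x": 0.2, "y": -13.6, "z": 0.4, "spin": -8.08}, {"x": 2.1, "y": -13.4, "z": 0.4, "spin": -8.08}]
[{"x": 3.9, "y": -13.0, "z": 0.4, "spin": -8.08}, {"x": 5.7, "y": -12.3, "z": 0.4, "spin": -8.08}, {"x": 7.4, "y": -11.4, "z": 0.4, "spin": -8.08}]
```

```bash
python3 -m pendant '[{"x":-10,"y":-9,"z":0,"spin":-8.1},{"x":-9,"y":-10,"z":0,"spin":-8.1},{"x":-7,"y":-12,"z":0,"spin":-8.1},{"x":-5,"y":-12,"z":0,"spin":-8.1},{"x":-4,"y":-13,"z":0,"spin":-8.1},{"x":-2,"y":-14,"z":0,"spin":-8.1},{"x":0,"y":-14,"z":0,"spin":-8.1},{"x":2,"y":-13,"z":0,"spin":-8.1}]' >/dev/null; python3 -m pendant '[{"x":4,"y":-13,"z":2,"spin":-8.1},{"x":6,"y":-12,"z":1,"spin":-8},{"x":7,"y":-11,"z":1,"spin":-8},{"x":0,"y":0,"z":0,"spin":0},{"x":0,"y":0,"z":0,"spin":0}]' >/dev/null;  python3 -c "
from h import *
import st
plan(KN[3],.079,-168.4)"
```

```text
t 39.85 [0.5352 0.0309 0.1175] h -168.6 Mz 0.01 w 0.0338 F [ 0.2 -0.  -0.7] q6 -15 t6 -0.035
n 1 spin -0.2 q6 end -15
[{"x": -1.7, "y": -0.7, "z": 38.5, "spin": -0.18}]
```

```bash
python3 -m pendant '[{"x":-1,"y":-0.5,"z":17,"spin":0},{"x":0,"y":0,"z":15,"spin":0},{"x":0,"y":0,"z":6,"spin":0},{"x":0,"y":0,"z":0,"spin":0}]' >/dev/null; python3 st.py;  python3 -m pendant '[{"x":0,"y":0,"z":0,"spin":0},{"x":0,"y":0,"z":0,"spin":0},{"x":0,"y":0,"z":0,"spin":0}]' 1 60 >/dev/null; python3 st.py
python3 -m pendant '[{"x":0,"y":0,"z":0.1,"spin":3},{"x":0,"y":0,"z":0.1,"spin":3}]' >/dev/null; python3 g.py && python3 -m pendant '[{"x":0,"y":0,"z":0.1,"spin":3}]' >/dev/null && python3 g.py && python3 -m pendant '[{"x":0,"y":0,"z":0.1,"spin":3}]' >/dev/null && python3 g.py && python3 -m pendant '[{"x":0,"y":0,"z":0.1,"spin":3}]' >/dev/null && python3 g.py && python3 -m pendant '[{"x":0,"y":0,"z":0.1,"spin":3}]' >/dev/null && python3 g.py && python3 -m pendant '[{"x":0,"y":0,"z":0.1,"spin":3}]' >/dev/null && python3 g.py && python3 -m pendant '[{"x":0,"y":0,"z":0.1,"spin":3}]' >/dev/null && python3 g.py && python3 -m pendant '[{"x":0,"y":0,"z":0.1,"spin":3}]' >/dev/null && python3 g.py
```

```text
t 40.25 [0.5357 0.0311 0.0788] h -168.4 Mz 0.014 w 0.0341 F [-0.6 -1.2  0.3] q6 -15 t6 0.009
t 40.55 [0.5375 0.0298 0.0807] h -168.4 Mz 0.059 w 0.0107 F [ 0.  -3.1  0.4] q6 -15 t6 0.011
t 40.75 h -174.5 Mz 0.071 F [ 0.8 -3.3  0.7]
t 40.85 h -177.5 Mz 0.113 F [ 0.5 -3.8 -0.4]
t 40.95 h 179.5 Mz 0.128 F [ 0.8 -3.4  1.4]
t 41.05 h 176.5 Mz 0.117 F [-0.3 -3.2  1.4]
t 41.15 h 173.4 Mz 0.108 F [-0.4 -4.8  0.5]
t 41.25 h 170.4 Mz 0.100 F [ 0.3 -4.5  2.4]
t 41.35 h 167.5 Mz 0.177 F [ 0.5 -3.8  2.5]
t 41.45 h 164.5 Mz 0.292 F [-1.6 -3.7  2.5]
```

```bash
python3 -m pendant '[{"x":0,"y":0,"z":0,"spin":0},{"x":0,"y":0,"z":-22,"spin":0},{"x":0,"y":0,"z":-20,"spin":0},{"x":0,"y":0,"z":0,"spin":0}]' 0.2 60 >/dev/null; python3 -c "
from h import *
import st
plan(KN[2],.121,-122)"
```

```text
t 41.85 [0.5392 0.031  0.124 ] h 164.7 Mz 0.019 w 0.0345 F [ 1.  -0.6  0.7] q6 12 t6 0.0
n 9 spin -73.3 q6 end -60
[{"x": -9.8, "y": 6.0, "z": 0.3, "spin": -8.15}, {"x": -10.6, "y": 4.5, "z": 0.3, "spin": -8.15}, {"x": -11.1, "y": 3.0, "z": 0.3, "spin": -8.15}, {"x": -11.4, "y": 1.4, "z": 0.3, "spin": -8.15}, {"x": -11.5, "y": -0.3, "z": 0.3, "spin": -8.15}, {"x": -11.3, "y": -1.9, "z": 0.3, "spin": -8.15}, {"x": -11.0, "y": -3.5, "z": 0.3, "spin": -8.15}, {"x": -10.4, "y": -5.0, "z": 0.3, "spin": -8.15}]
[{"x": -9.5, "y": -6.4, "z": 0.3, "spin": -8.15}]
```

```bash
python3 -m pendant '[{"x":-10,"y":6,"z":0,"spin":-8.2},{"x":-11,"y":5,"z":0,"spin":-8.2},{"x":-11,"y":3,"z":0,"spin":-8.2},{"x":-12,"y":1,"z":0,"spin":-8.2},{"x":-12,"y":0,"z":0,"spin":-8.1},{"x":-11,"y":-2,"z":1,"spin":-8.1},{"x":-11,"y":-4,"z":1,"spin":-8.1},{"x":-10,"y":-5,"z":1,"spin":-8.1}]' >/dev/null; python3 -m pendant '[{"x":-10,"y":-6,"z":0,"spin":-8.1},{"x":0,"y":0,"z":0,"spin":0},{"x":0,"y":0,"z":0,"spin":0}]' >/dev/null;  python3 -c "
from h import *
import st
plan(KN[2],.079,-122)"
```

```text
t 42.95 [0.6366 0.0596 0.1171] h -122.2 Mz -0.0 w 0.0341 F [ 0.2 -0.8 -0.3] q6 -58 t6 -0.029
n 1 spin -0.2 q6 end -58
[{"x": -0.9, "y": -1.7, "z": 38.1, "spin": -0.23}]
```

```bash
python3 -m pendant '[{"x":-0.5,"y":-0.5,"z":17,"spin":0.2},{"x":0,"y":0,"z":15,"spin":0},{"x":0,"y":0,"z":5,"spin":0},{"x":0,"y":0,"z":0,"spin":0}]' >/dev/null; python3 st.py;  python3 -m pendant '[{"x":0,"y":0,"z":0,"spin":0},{"x":0,"y":0,"z":0,"spin":0},{"x":0,"y":0,"z":0,"spin":0}]' 1 60 >/dev/null; python3 st.py
python3 -m pendant '[{"x":0,"y":0,"z":0.1,"spin":3},{"x":0,"y":0,"z":0.1,"spin":3}]' >/dev/null; python3 g.py && python3 -m pendant '[{"x":0,"y":0,"z":0.1,"spin":3}]' >/dev/null && python3 g.py && python3 -m pendant '[{"x":0,"y":0,"z":0.1,"spin":3}]' >/dev/null && python3 g.py && python3 -m pendant '[{"x":0,"y":0,"z":0.1,"spin":3}]' >/dev/null && python3 g.py && python3 -m pendant '[{"x":0,"y":0,"z":0.1,"spin":3}]' >/dev/null && python3 g.py && python3 -m pendant '[{"x":0,"y":0,"z":0.1,"spin":3}]' >/dev/null && python3 g.py && python3 -m pendant '[{"x":0,"y":0,"z":0.1,"spin":3}]' >/dev/null && python3 g.py && python3 -m pendant '[{"x":0,"y":0,"z":0.1,"spin":3}]' >/dev/null && python3 g.py
```

```text
t 43.35 [0.6362 0.0595 0.0792] h -122.3 Mz -0.039 w 0.0339 F [-0.6  0.2  0.8] q6 -58 t6 0.004
t 43.65 [0.6388 0.0593 0.0817] h -122.3 Mz 0.005 w 0.0108 F [ 1.1 -0.2 -0.4] q6 -58 t6 -0.017
t 43.85 h -128.4 Mz 0.017 F [ 0.6 -1.1 -0.4]
t 43.95 h -131.4 Mz 0.049 F [ 0.1 -1.3  0.1]
t 44.05 h -134.4 Mz 0.013 F [ 0.1 -0.9 -0. ]
t 44.15 h -137.4 Mz 0.040 F [-0.2 -1.8 -0.5]
t 44.25 h -140.4 Mz 0.121 F [ 1.9 -0.5  0.5]
t 44.35 h -143.4 Mz 0.066 F [ 0.3 -1.   1.9]
t 44.45 h -146.4 Mz 0.244 F [ 0.7 -1.5  2.1]
```

```bash
python3 -m pendant '[{"x":0,"y":0,"z":0,"spin":0},{"x":0,"y":0,"z":-22,"spin":0},{"x":0,"y":0,"z":-20,"spin":0},{"x":0,"y":0,"z":0,"spin":0}]' 0.2 60 >/dev/null; python3 -c "
from h import *
import st
plan(KN[4],.12,126.6)"
```

```text
t 44.85 [0.6409 0.0597 0.1258] h -146.2 Mz -0.015 w 0.0346 F [ 1.  -0.4 -0.4] q6 -34 t6 0.0
n 11 spin 87.2 q6 end 62
[{"x": 6.3, "y": 12.1, "z": 0.5, "spin": 7.92}, {"x": 7.9, "y": 11.1, "z": 0.5, "spin": 7.92}, {"x": 9.4, "y": 9.9, "z": 0.5, "spin": 7.92}, {"x": 10.6, "y": 8.5, "z": 0.5, "spin": 7.92}, {"x": 11.7, "y": 7.0, "z": 0.5, "spin": 7.92}, {"x": 12.6, "y": 5.3, "z": 0.5, "spin": 7.92}, {"x": 13.2, "y": 3.5, "z": 0.5, "spin": 7.92}, {"x": 13.5, "y": 1.7, "z": 0.5, "spin": 7.92}]
[{"x": 13.6, "y": -0.2, "z": 0.5, "spin": 7.92}, {"x": 13.5, "y": -2.1, "z": 0.5, "spin": 7.92}, {"x": 13.1, "y": -3.9, "z": 0.5, "spin": 7.92}]
```

```bash
python3 -m pendant '[{"x":6,"y":12,"z":0,"spin":7.9},{"x":8,"y":11,"z":0,"spin":7.9},{"x":9,"y":10,"z":0,"spin":7.9},{"x":10,"y":8,"z":0,"spin":7.9},{"x":12,"y":7,"z":0,"spin":7.9},{"x":12,"y":5,"z":1,"spin":7.9},{"x":13,"y":4,"z":1,"spin":7.9},{"x":13,"y":2,"z":1,"spin":7.9}]' >/dev/null; python3 -m pendant '[{"x":14,"y":0,"z":0,"spin":7.9},{"x":13,"y":-2,"z":0,"spin":8},{"x":13,"y":-4,"z":0,"spin":8},{"x":0,"y":0,"z":0,"spin":0},{"x":0,"y":0,"z":0,"spin":0}]' >/dev/null;  python3 -c "
from h import *
import st
plan(KN[4],.079,126.6)"
```

```text
t 46.15 [0.5091 0.1315 0.1188] h 126.8 Mz 0.028 w 0.0339 F [ 0.3 -0.7 -0.4] q6 61 t6 0.028
n 1 spin 0.2 q6 end 61
[{"x": 0.1, "y": 0.4, "z": 39.8, "spin": 0.21}]
```

```bash
python3 -m pendant '[{"x":0,"y":0.5,"z":17,"spin":0.2},{"x":0,"y":0,"z":16,"spin":0},{"x":0,"y":0,"z":6,"spin":0},{"x":0,"y":0,"z":0,"spin":0}]' >/dev/null; python3 st.py;  python3 -m pendant '[{"x":0,"y":0,"z":0,"spin":0},{"x":0,"y":0,"z":0,"spin":0},{"x":0,"y":0,"z":0,"spin":0}]' 1 60 >/dev/null; python3 st.py
python3 -m pendant '[{"x":0,"y":0,"z":0.1,"spin":3},{"x":0,"y":0,"z":0.1,"spin":3}]' >/dev/null; python3 g.py && python3 -m pendant '[{"x":0,"y":0,"z":0.1,"spin":3}]' >/dev/null && python3 g.py && python3 -m pendant '[{"x":0,"y":0,"z":0.1,"spin":3}]' >/dev/null && python3 g.py && python3 -m pendant '[{"x":0,"y":0,"z":0.1,"spin":3}]' >/dev/null && python3 g.py && python3 -m pendant '[{"x":0,"y":0,"z":0.1,"spin":3}]' >/dev/null && python3 g.py && python3 -m pendant '[{"x":0,"y":0,"z":0.1,"spin":3}]' >/dev/null && python3 g.py && python3 -m pendant '[{"x":0,"y":0,"z":0.1,"spin":3}]' >/dev/null && python3 g.py && python3 -m pendant '[{"x":0,"y":0,"z":0.1,"spin":3}]' >/dev/null && python3 g.py
```

```text
t 46.55 [0.5091 0.1314 0.079 ] h 126.5 Mz -0.013 w 0.0342 F [-0.   0.2 -1.3] q6 61 t6 -0.01
t 46.85 [0.5083 0.1303 0.0807] h 126.4 Mz 0.013 w 0.0112 F [-3.9 -4.5  2.4] q6 61 t6 -0.01
t 47.05 h 120.3 Mz 0.042 F [-4.1 -3.4  3.8]
t 47.15 h 117.3 Mz 0.036 F [-5.3 -5.2  3.5]
t 47.25 h 114.3 Mz 0.172 F [-5.4 -4.1  4.6]
t 47.35 h 111.3 Mz 0.095 F [-4.5 -5.2  6. ]
t 47.45 h 108.3 Mz 0.275 F [-5.6 -4.9  5.3]
```

```bash
python3 -m pendant '[{"x":0,"y":0,"z":0,"spin":0.6}]' >/dev/null; python3 g.py; python3 -m pendant '[{"x":0,"y":0,"z":0,"spin":0.6}]' >/dev/null; python3 g.py;python3 -m pendant '[{"x":0,"y":0,"z":0,"spin":0.6}]' >/dev/null; python3 g.py
```

```text
t 47.55 h 107.8 Mz 0.187 F [-5.7 -5.1  7.5]
t 47.65 h 107.2 Mz 0.259 F [-5.7 -5.5  6.2]
t 47.75 h 106.6 Mz 0.243 F [-6.3 -5.5  5.3]
```

```bash
python3 -m pendant '[{"x":0,"y":0,"z":0,"spin":0},{"x":0,"y":0,"z":-22,"spin":0},{"x":0,"y":0,"z":-20,"spin":0},{"x":0,"y":0,"z":0,"spin":0}]' 0.2 60 >/dev/null; python3 -c "
from h import *
import st
plan(KN[1],.12,102.6)"
```

```text
t 48.15 [0.5132 0.1325 0.1252] h 106.6 Mz -0.009 w 0.0342 F [ 0.3 -0.3  0.5] q6 81 t6 0.0
n 3 spin 4.0 q6 end 85
[{"x": 0.0, "y": 33.3, "z": 1.7, "spin": 1.34}, {"x": 0.8, "y": 33.3, "z": 1.7, "spin": 1.34}, {"x": 1.6, "y": 33.3, "z": 1.7, "spin": 1.34}]
```

```bash
python3 -m pendant '[{"x":0,"y":34,"z":2,"spin":1.3},{"x":1,"y":33,"z":2,"spin":1.4},{"x":1,"y":33,"z":2,"spin":1.3},{"x":0,"y":0,"z":0,"spin":0},{"x":0,"y":0,"z":0,"spin":0}]' >/dev/null; python3 -c "
from h import *
import st
plan(KN[1],.079,102.6)"
```

```text
t 48.65 [0.6056 0.1602 0.1146] h 102.6 Mz -0.006 w 0.0342 F [-0.4  0.9 -0.9] q6 86 t6 0.005
n 1 spin 0.0 q6 end 86
[{"x": 0.2, "y": 3.6, "z": 35.6, "spin": 0.03}]
```

```bash
python3 -m pendant '[{"x":0,"y":2,"z":16,"spin":0},{"x":0,"y":0,"z":14,"spin":0},{"x":0,"y":0,"z":5,"spin":0},{"x":0,"y":0,"z":0,"spin":0}]' >/dev/null; python3 st.py;  python3 -m pendant '[{"x":0,"y":0,"z":0,"spin":0},{"x":0,"y":0,"z":0,"spin":0},{"x":0,"y":0,"z":0,"spin":0}]' 1 60 >/dev/null; python3 st.py
python3 -m pendant '[{"x":0,"y":0,"z":0,"spin":1.5}]' >/dev/null; python3 g.py && python3 -m pendant '[{"x":0,"y":0,"z":0,"spin":1.5}]' >/dev/null && python3 g.py && python3 -m pendant '[{"x":0,"y":0,"z":0.1,"spin":1.5}]' >/dev/null && python3 g.py && python3 -m pendant '[{"x":0,"y":0,"z":0.1,"spin":1.5}]' >/dev/null && python3 g.py && python3 -m pendant '[{"x":0,"y":0,"z":0.1,"spin":1.5}]' >/dev/null && python3 g.py
```

```text
t 49.05 [0.6051 0.1601 0.0784] h 102.6 Mz 0.025 w 0.0341 F [-0.2  0.8  0.8] q6 86 t6 -0.001
t 49.35 [0.6092 0.1609 0.0811] h 102.6 Mz 0.052 w 0.0112 F [ 5.3  1.8 -4.2] q6 86 t6 0.079
t 49.45 h 101.1 Mz 0.192 F [ 4.9  1.2 -3.2]
```

```bash
python3 -m pendant '[{"x":0,"y":0,"z":0,"spin":0.8}]' >/dev/null; python3 g.py; python3 -m pendant '[{"x":0,"y":0,"z":0,"spin":0.8}]' >/dev/null; python3 g.py;python3 -m pendant '[{"x":0,"y":0,"z":0,"spin":0.4}]' >/dev/null; python3 g.py
```

```text
t 49.55 h 100.3 Mz 0.209 F [ 5.1  1.  -3.7]
t 49.65 h 99.5 Mz 0.186 F [ 4.7  1.7 -4.5]
t 49.75 h 99.1 Mz 0.237 F [ 5.9  1.8 -4. ]
```

```bash
python3 -m pendant '[{"x":0,"y":0,"z":0,"spin":0},{"x":0,"y":0,"z":-22,"spin":0},{"x":0,"y":0,"z":-20,"spin":0},{"x":0,"y":0,"z":0,"spin":0}]' 0.2 60 >/dev/null; python3 -c "
from h import *
import st
plan(KN[3],.12,164.5)"
```

```text
t 50.15 [0.6094 0.1608 0.1262] h 99.1 Mz 0.006 w 0.0347 F [1.1 0.3 0.2] q6 90 t6 -0.0
n 8 spin -65.4 q6 end 13
[{"x": -14.7, "y": -11.5, "z": 0.8, "spin": -8.18}, {"x": -12.9, "y": -13.5, "z": 0.8, "spin": -8.18}, {"x": -10.8, "y": -15.2, "z": 0.8, "spin": -8.18}, {"x": -8.6, "y": -16.5, "z": 0.8, "spin": -8.18}, {"x": -6.1, "y": -17.6, "z": 0.8, "spin": -8.18}, {"x": -3.5, "y": -18.3, "z": 0.8, "spin": -8.18}, {"x": -0.9, "y": -18.6, "z": 0.8, "spin": -8.18}, {"x": 1.7, "y": -18.5, "z": 0.8, "spin": -8.18}]
```

```bash
python3 -m pendant '[{"x":-15,"y":-11,"z":1,"spin":-8.2},{"x":-13,"y":-13,"z":1,"spin":-8.2},{"x":-11,"y":-15,"z":1,"spin":-8.2},{"x":-9,"y":-16,"z":1,"spin":-8.2},{"x":-6,"y":-18,"z":1,"spin":-8.2},{"x":-4,"y":-18,"z":1,"spin":-8.2},{"x":-1,"y":-18,"z":1,"spin":-8.1},{"x":2,"y":-18,"z":1,"spin":-8.1}]' >/dev/null; python3 -m pendant '[{"x":0,"y":0,"z":0,"spin":0},{"x":0,"y":0,"z":0,"spin":0}]' >/dev/null;  python3 -c "
from h import *
import st
plan(KN[3],.079,164.5)"
```

```text
t 51.15 [0.5372 0.0306 0.1142] h 164.3 Mz 0.002 w 0.034 F [-0.1 -0.3  0. ] q6 12 t6 -0.036
n 1 spin -0.2 q6 end 12
[{"x": 0.2, "y": -0.1, "z": 35.2, "spin": -0.18}]
```

```bash
python3 -m pendant '[{"x":0,"y":0,"z":16,"spin":0},{"x":0,"y":0,"z":14,"spin":0},{"x":0,"y":0,"z":5,"spin":0},{"x":0,"y":0,"z":0,"spin":0}]' >/dev/null; python3 st.py;  python3 -m pendant '[{"x":0,"y":0,"z":0,"spin":0},{"x":0,"y":0,"z":0,"spin":0},{"x":0,"y":0,"z":0,"spin":0}]' 1 60 >/dev/null; python3 st.py
python3 -m pendant '[{"x":0,"y":0,"z":0,"spin":0.6}]' >/dev/null; python3 g.py; python3 -m pendant '[{"x":0,"y":0,"z":0,"spin":0.6}]' >/dev/null; python3 g.py;  python3 -m pendant '[{"x":0,"y":0,"z":0,"spin":0.6}]' >/dev/null ; python3 g.py
```

```text
t 51.55 [0.5366 0.0311 0.0781] h 164.5 Mz 0.021 w 0.0342 F [-1.2 -1.4  1.1] q6 12 t6 0.005
t 51.85 [0.5379 0.0295 0.08  ] h 164.5 Mz 0.052 w 0.0109 F [-1.  -4.5  0.8] q6 12 t6 0.077
t 51.95 h 163.9 Mz 0.277 F [-1.5 -4.8  1.3]
t 52.05 h 163.3 Mz 0.307 F [-2.7 -4.7  1.1]
t 52.15 h 162.7 Mz 0.269 F [-2.3 -5.5  1.1]
```

```bash
python3 -m pendant '[{"x":0,"y":0,"z":0,"spin":0},{"x":0,"y":0,"z":-22,"spin":0},{"x":0,"y":0,"z":-20,"spin":0},{"x":0,"y":0,"z":0,"spin":0}]' 0.2 60 >/dev/null; python3 -c "
from h import *
import st
plan(KN[2],.12,-146.4)"
```

```text
t 52.55 [0.5409 0.0311 0.1248] h 162.7 Mz 0.004 w 0.0338 F [ 0.8 -0.2  0.8] q6 14 t6 -0.0
n 6 spin -50.9 q6 end -35
[{"x": -14.1, "y": 9.4, "z": 0.8, "spin": -8.48}, {"x": -15.4, "y": 7.2, "z": 0.8, "spin": -8.48}, {"x": -16.2, "y": 4.8, "z": 0.8, "spin": -8.48}, {"x": -16.8, "y": 2.4, "z": 0.8, "spin": -8.48}, {"x": -16.9, "y": -0.1, "z": 0.8, "spin": -8.48}, {"x": -16.7, "y": -2.6, "z": 0.8, "spin": -8.48}]
```

```bash
python3 -m pendant '[{"x":-14,"y":9,"z":1,"spin":-8.5},{"x":-16,"y":7,"z":1,"spin":-8.5},{"x":-17,"y":5,"z":1,"spin":-8.5},{"x":-17,"y":2,"z":1,"spin":-8.5},{"x":-17,"y":0,"z":1,"spin":-8.5},{"x":-17,"y":-3,"z":1,"spin":-8.4},{"x":0,"y":0,"z":0,"spin":0},{"x":0,"y":0,"z":0,"spin":0}]' >/dev/null;  python3 -c "
from h import *
import st
plan(KN[2],.079,-146.4)"
```

```text
t 53.35 [0.6366 0.0585 0.1146] h -146.5 Mz 0.019 w 0.0342 F [ 0.5  0.4 -0.8] q6 -34 t6 -0.028
n 1 spin -0.1 q6 end -34
[{"x": -2.2, "y": -0.3, "z": 35.6, "spin": -0.12}]
```

```bash
python3 -m pendant '[{"x":-1,"y":0,"z":16,"spin":0},{"x":0,"y":0,"z":14,"spin":0},{"x":0,"y":0,"z":5,"spin":0},{"x":0,"y":0,"z":0,"spin":0}]' >/dev/null; python3 st.py;  python3 -m pendant '[{"x":0,"y":0,"z":0,"spin":0},{"x":0,"y":0,"z":0,"spin":0},{"x":0,"y":0,"z":0,"spin":0}]' 1 60 >/dev/null; python3 st.py
python3 -m pendant '[{"x":0,"y":0,"z":0,"spin":0.8}]' >/dev/null; python3 g.py; python3 -m pendant '[{"x":0,"y":0,"z":0,"spin":0.8}]' >/dev/null; python3 g.py;  python3 -m pendant '[{"x":0,"y":0,"z":0,"spin":0.8}]' >/dev/null ; python3 g.py
```

```text
t 53.75 [0.6359 0.0587 0.0783] h -146.4 Mz -0.062 w 0.0342 F [-0.3  0.1  0. ] q6 -34 t6 0.003
t 54.05 [0.6382 0.0588 0.081 ] h -146.4 Mz 0.014 w 0.0108 F [-0.7  0.2 -0. ] q6 -34 t6 0.011
t 54.15 h -147.2 Mz 0.180 F [-0.8 -0.1  0.5]
t 54.25 h -148.0 Mz 0.250 F [-0.9  0.6  0.6]
t 54.35 h -148.8 Mz 0.266 F [-0.6  0.8  2.1]
```

```bash
python3 -m pendant '[{"x":0,"y":0,"z":0,"spin":0},{"x":0,"y":0,"z":-22,"spin":0},{"x":0,"y":0,"z":-20,"spin":0},{"x":0,"y":0,"z":0,"spin":0}]' 0.2 60 >/dev/null; python3 -c "
from h import *
import st
plan(KN[4],.12,-73.4)"
```

```text
t 54.75 [0.6411 0.0586 0.126 ] h -148.8 Mz -0.01 w 0.0344 F [ 0.9  0.3 -0.3] q6 -32 t6 -0.0
n 9 spin -75.4 q6 end -98
[{"x": 8.3, "y": 14.5, "z": 0.7, "spin": -8.38}, {"x": 6.1, "y": 15.6, "z": 0.7, "spin": -8.38}, {"x": 3.8, "y": 16.3, "z": 0.7, "spin": -8.38}, {"x": 1.3, "y": 16.7, "z": 0.7, "spin": -8.38}, {"x": -1.1, "y": 16.7, "z": 0.7, "spin": -8.38}, {"x": -3.5, "y": 16.4, "z": 0.7, "spin": -8.38}, {"x": -5.9, "y": 15.7, "z": 0.7, "spin": -8.38}, {"x": -8.1, "y": 14.7, "z": 0.7, "spin": -8.38}]
[{"x": -10.1, "y": 13.3, "z": 0.7, "spin": -8.38}]
```

```bash
python3 -m pendant '[{"x":8,"y":14,"z":1,"spin":-8.4},{"x":6,"y":15,"z":1,"spin":-8.4},{"x":4,"y":16,"z":1,"spin":-8.4},{"x":1,"y":17,"z":1,"spin":-8.4},{"x":-1,"y":17,"z":1,"spin":-8.4},{"x":-3,"y":16,"z":1,"spin":-8.4},{"x":-6,"y":16,"z":1,"spin":-8.4},{"x":-8,"y":15,"z":0,"spin":-8.3}]' >/dev/null; python3 -m pendant '[{"x":-10,"y":13,"z":0,"spin":-8.3},{"x":0,"y":0,"z":0,"spin":0},{"x":0,"y":0,"z":0,"spin":0}]' >/dev/null; python3 -c "
from h import *
import st
plan(KN[4],.079,-73.4)"
```

```text
t 55.85 [0.507  0.1304 0.1152] h -73.6 Mz 0.018 w 0.034 F [ 1.  -0.4  1.1] q6 -99 t6 -0.024
n 1 spin -0.2 q6 end -99
[{"x": -0.6, "y": -2.6, "z": 36.2, "spin": -0.16}]
```

```bash
python3 -m pendant '[{"x":-0.5,"y":-1.5,"z":16,"spin":0.2},{"x":0,"y":0,"z":14,"spin":0},{"x":0,"y":0,"z":5,"spin":0},{"x":0,"y":0,"z":0,"spin":0}]' >/dev/null; python3 st.py;  python3 -m pendant '[{"x":0,"y":0,"z":0,"spin":0},{"x":0,"y":0,"z":0,"spin":0},{"x":0,"y":0,"z":0,"spin":0}]' 1 60 >/dev/null; python3 st.py
python3 -m pendant '[{"x":0,"y":0,"z":0,"spin":0.6}]' >/dev/null; python3 g.py; python3 -m pendant '[{"x":0,"y":0,"z":0,"spin":0.6}]' >/dev/null; python3 g.py;  python3 -m pendant '[{"x":0,"y":0,"z":0,"spin":0.6}]' >/dev/null ; python3 g.py
```

```text
t 56.25 [0.508  0.131  0.0796] h -73.7 Mz -0.009 w 0.0346 F [-0.3 -0.2 -0.4] q6 -99 t6 0.008
t 56.55 [0.5076 0.1309 0.0812] h -73.6 Mz 0.118 w 0.0109 F [-4.7 -1.9  4.4] q6 -99 t6 0.127
t 56.65 h -74.2 Mz 0.215 F [-4.1 -2.2  5.5]
t 56.75 h -74.8 Mz 0.279 F [-3.9 -3.4  5.2]
t 56.85 h -75.4 Mz 0.337 F [-4.5 -2.6  6.3]
```

```bash
python3 -m pendant '[{"x":0,"y":0,"z":0,"spin":0},{"x":0,"y":0,"z":0,"spin":0},{"x":0,"y":0,"z":-22,"spin":0},{"x":0,"y":0,"z":-30,"spin":0},{"x":0,"y":0,"z":-30,"spin":0},{"x":0,"y":0,"z":0,"spin":0},{"x":0,"y":0,"z":0,"spin":0}]' 0.2 60
python3 - <<'E'
from h import *
import cv2,st
cv2.imwrite('pics/end.png',imaging.read_camera('wrist')[:,:,::-1])
E
```

```text
clock: 57.55
ee_pos: [0.5094, 0.1318, 0.1635]
orientation: [-0.001, 0.791, -0.612, 0.001]
contact_force: [-1.0, -0.2, -0.0]
gripper_width: 0.0342
t 57.55 [0.5094 0.1318 0.1635] h -75.4 Mz -0.017 w 0.0342 F [-1.  -0.2 -0. ] q6 -97 t6 0.001
```

View pics/end.png

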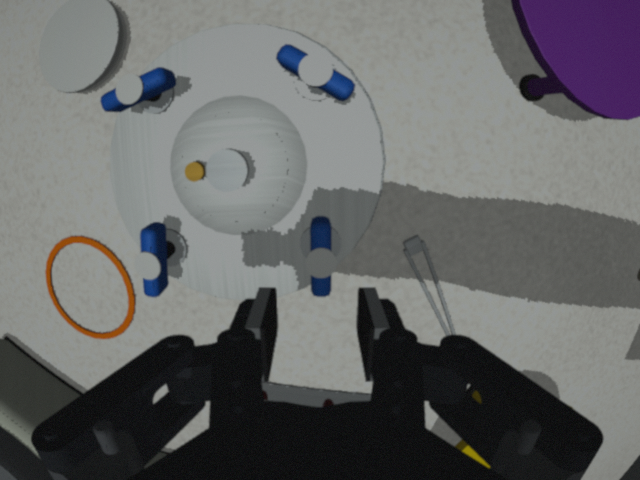

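The gripper is clear above knob 4 (320,255). All four knobs are in place, and the gasket (90,287), forceps (430,280) and filter box (80,45) are where they were.

```bash
python3 -c "
from rig import job_done
print(job_done())"
```

```text
the job is handed in; nothing more can be done
None
```

The filter holder is closed and I handed the job in at about 57.6 s, with no verdict reported. The lid's flatness and gap were never measured; I judged them only from the torque on the knobs and from how evenly they turned.

**How it was tightened:** I always went to the opposite knob next. The first round was 54° (0.94 rad) on each knob. After that I added two crosswise rounds of 26° each, then tightened each knob until it felt firm, then did a small final touch-up round.

| Knob (my numbering, K1 opposite K3 and K2 opposite K4) | Total turn | Last torque felt |
|---|---|---|
| K1 | 134° | about 0.22 N m |
| K3 | 135° | about 0.28 N m |
| K2 | 133° | about 0.25 N m |
| K4 | 128° | about 0.28 N m |

- **Torque noise:** single readings scatter by about ±0.05 N m, and K4's last one was 0.34, so its value is an average. K1 was not felt again after the final touches on the other three.
- **Fingertip position:** the stated distance from TCP to fingertips did not match what I saw. The tips were about 18 mm behind the reported TCP instead of 22 mm ahead, so my first grip closed on air above the wing. I measured this from two cameras and worked 40 mm lower from then on.
- **Refused commands:** two moves were refused because a row lacked some of its values. Nothing moved.
- **Last look:** the final wrist picture showed the gripper clear, all four knobs in place, and the spare gasket, forceps and filter box undisturbed. The tube rack, bottle, beaker and tip box were not checked in it.

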